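Clip an LED board into the soldering holder

ROBOT

A 7-joint arm with a two-finger parallel gripper is mounted at the origin on the work surface. World frame = base frame: x ahead of the robot, y to its left, z up, the work surface at z = 0. Lengths are in m, angles in rad, forces in N, time in s.
With the tool pointing down it reaches from about 0.425 to 0.975 m from the base axis. Payload 16.7 kg.
Tool frame: the origin (TCP) lies between the finger pads; the fingertips stand 25 mm ahead of it and the grasp point (between the pads) lies 6 mm ahead of it; z points along the fingers, y is the line along which they close (so a half turn about z gives the same grasp; the last joint's range is limited). The gripper opens to 85 mm and grips with 20 to 120 N. Pads are 22 mm wide; open, the fingers measure 114 mm over their backs; the gripper's body (76 mm by 85 mm) begins 54 mm behind the grasp point. The pads swing forward as they close: fully open they stand 13 mm farther back than shut.
Start: joints at [1.075, 0.426, 0.074, 1.606, -0.034, 1.111, -0.067], TCP at [0.229, -0.635, 0.256] pointing down, gripper open.
Joint ranges: [-2.85, 2.85], [-0.5, 2.14], [-1.23, 1.37], [0.21, 2.46], [-1.02, 4.16], [0.16, 2.05], [-2.73, 2.73]. Speed limits (rad/s): [1.89, 1.89, 2.39, 2.39, 3.01, 3.01, 3.01].

INTERFACE

Orientations are given as a 3x3 rotation matrix whose columns are the frame's x, y, z axes.
In Python, from station import telemetry, optics, order gives the robot as it stands.
- The arm moves only by the shell command python3 -m handwheel 'ROWS' [FORCE]. ROWS is JSON, a list of rows, each an object of numbers: "dx", "dy", "dz": the shift along the tool's x, y, z in m; "ax", "ay", "az": the turn, a rotation vector about the tool's x, y, z in rad; "fingers": the closure in counts, from 0 (fully open) to 255 (shut). In form: [{"dx": .., "dy": .., "dz": .., "ax": .., "ay": .., "az": .., "fingers": ..}, ...]. A call has 1 to 8 rows; each row shifts and turns the commanded pose from where the row before left it, along the tool's axes as they then stand; what a row does not reach is not made up. A row lasts 1/10 s, in which the tool goes at most 50 mm and 8.59 degrees, less where a joint would pass 70% of its speed; a pose out of reach is approached as far as the arm can. A call with a gripper value outside its range is refused whole. The fingers move at their own pace and stop on an object; FORCE is the grip in N (left out, the last holds). Time passes only in rows, so rows that do not move let the fingers close. It gives the time, the measured TCP pose, the force, the opening and the grip force at its end, in the units of the state.
- telemetry.get_state(): the state, without advancing time (a new reading comes with each control period).
- optics.camera(name): name is "scene" or "top" or "wrist"; returns a dict with "color" (420x560x3 uint8, blue, green, red), "z_map" (420x560 float32, m along the optical axis (not along the pixel's ray), 0 where there is no reading), "K" (3x3 intrinsics, pixels), "pose" (4x4, takes a point from camera to world coordinates). Camera axes: x right, y down, z forward; pixel columns grow to the right and rows downward; lengths in m; the calibration is good to about 2 mm. A picture is of the moment at which its call begins.
- order.hand_in(): hands the job in; it is judged then, once.
The state is a dict: "t": time; "qpos": joint angles; "joint_vel": joint speeds; "tau": joint torques, N m; "ee_pos": TCP position; "orientation": TCP orientation; "wrist_force": force on the tool from outside, world axes, zero at the start; "ft_torque": the same for the moment, N m; "finger_gap": finger opening in m; "grasp_force": force on a finger pad.
Only numpy, scipy, OpenCV 4.12 (cv2) and the standard library are available. Lean on these libraries where they do the work, as an engineer would, in place of code of your own. Each camera call takes 0.05 s, during which the arm holds its last target. There are 200 camera calls.

TASK

Swing the spring clip clear of the blue holder's empty seat and lay the green board in the seat, copper-strip end under the clip's side, gently pushed fully home against both the aluminium side stop and the brass fence, whose setting is different each time and must be felt. Then lift the clip by its red knob, swing it back and let its pad down on the board's copper strip, with the board still home. Leave the other things on the bench where they are.

Things in the scene. Friction and masses are not known exactly. Their poses are not given: they have to be found in the camera images.
- holder: Blue board holder, a 10 mm thick steel base screwed to the bench (215 x 150 mm). Origin: on the bench under the middle of the seat. x: along the seat towards the brass fence; y: towards the aluminium side stop; z up. The seat is its bare top at z=10 mm. The base spans x -85..130, y -97..53 mm. Side stop: fixed bar, its face at y=+40 mm, x -55..55, top at z=19 mm.
- fence_mount: Dark steel strip fixed at the far end of the holder, carrying the adjustable brass fence (end stop). Origin at holder x=105, y=0, z=10 mm; it never moves. The fence is clamped at a different setting each time, which is not measured: its flat face, looking to the holder's -x, stands somewhere between holder x=55 and 85 mm (y -40..40, z 10..28 mm). Find it by touch; clamped, it does not give way, but its gauge is delicate: a push of over 12 N from the board harms it.
- plunger (a joint): White sensing plunger in the middle of the fence's face (18 mm wide, z 11 to 19 mm): 0 = out, standing 6 mm proud of the face; its value (m) grows as the board pushes it in, 0.006 when the board's end touches the face. Very weak spring, under 0.5 N.
- clip_swing (a joint): Swing of the spring clip about the upright pivot screw at holder x=-56, y=-80 mm (rad, -0.45 to 2.0, slightly stiff, stays where left). At 0 the clip points along the holder's +y across the seat; positive turns counter-clockwise from above, towards the holder's -x. Above 0.8 it is clear of the seat. The top of the screw is at z=35 mm.
- clip_leaf (a joint): Upward bend of the clip's steel spring strip about a level axis at the pivot screw, 24.5 mm above the bench (rad, 0 to 0.30). 0: the pad's underside is 12 mm above the bench, 2 mm above the bare seat; about 0.047: the pad rests on a board in the seat. The spring pulls it down with about 3 N at the pad at 0, rising 1.7 N per 0.1 rad. The pad has no ramp: unless it is lifted, it runs into a seated board's edge.
- clip_knob (a point): Grip point in the middle of the clip's upright red round knob (18 mm across, 40 mm tall), 85 mm out from the pivot, directly above the pad; when the clip is down this point is 50 mm, the knob's foot 28 mm and its top 68 mm above the bench. The 16 mm wide strip runs from the screw to the knob, its top at 28 mm. z along the knob; it leans towards the pivot by the leaf angle when lifted. y points from the pivot out to the knob.
- clip_pad: Black rubber pad under the clip's end, 12 mm across, 13 mm tall. Origin: centre of its underside.
- board: Green LED driver board, stiff metal-core plate 140 x 80 x 6 mm, 260 g, with a black finned heat sink 44 (x) x 28 (y) mm, centred at x=+15, y=0, from z=6 to 44 mm (grip it across y), a white connector 12 x 30 x 10 mm at x=+58 and flat yellow LEDs. A bare copper strip runs along the -x end (x -67..-39, y -36..36 mm): the clip goes there. Origin: centre of the underside; z up. It lies flat on the bench to the left or right of the holder.
- board_end (a point): Middle of the board's +x end edge (70, 0, 3 mm in the board's frame), which goes against the brass fence.
- board_side (a point): Middle of the board's +y long edge (0, 40, 3 mm in the board's frame), which goes against the side stop.
- organiser: Bystander: blue plastic parts organiser, open box 140 x 100 x 35 mm, six compartments. Origin: centre of its underside.
- spool: Bystander: green solder spool, 56 mm across, 46 mm tall, standing. Origin: centre of its underside.
- flux_jar: Bystander: amber flux jar with red cap, 52 mm across, 62 mm tall. Origin: centre of its underside.
- tip_tin: Bystander: steel tin with brass wool, 72 mm across, about 40 mm tall. Origin: centre of its underside.
- driver: Bystander: screwdriver, 180 mm long, lying. Origin: centre of its underside as it lies.
- carton: Bystander: small cardboard carton 90 x 50 x 35 mm. Origin: centre of its underside.
Things that resemble listed ones, but are neither listed nor needed, are in the scene too. Of the things that look like the board, take the one that is farthest to the robot's left at the start.

How it is judged:
By the outcome, as a careful person would: the job done as asked, in the order asked, and still so for the second after the job is handed in, with the robot touching nothing.
It also fails if it takes over 72 s, if anything falls off the work surface, if the arm or the gripper's body presses on something with over 40 N, if the wrist force passes 120 N, or if a joint passes its speed limit or range.

## Working session

There is one attempt and no reset: what is moved stays moved. The work goes in short steps, Python scripts to look and compute and a shell command to move; the robot and the scene stay as the last step left them, time stands still between calls to the robot, and variables do not carry over. Pictures are saved under pics/ and viewed, at most 10 in all, crops included, and the job is handed in when it is done.

```bash
ls; mkdir -p pics
python3 - <<'E'
from station import telemetry, optics
import cv2,numpy as np
for n in("top","scene"):
    c=optics.camera(n); cv2.imwrite(f"pics/{n}0.png",c["color"]); np.savez(f"{n}0.npz",**c)
    print(n,c["K"].tolist(),c["pose"].round(3).tolist())
s=telemetry.get_state();print({k:np.round(v,3).tolist() for k,v in s.items()})
E
```

```text
pics
top [[463.13636191880914, 0.0, 273.6609655574644], [0.0, 463.13636191880914, 210.23669174736438], [0.0, 0.0, 1.0]] [[0.099, -0.974, 0.205, 0.272], [-0.995, -0.097, 0.02, -0.038], [0.0, -0.206, -0.979, 1.318], [0.0, 0.0, 0.0, 1.0]]
scene [[399.1866494021461, 0.0, 276.5537519072119], [0.0, 399.1866494021461, 209.80511043784557], [0.0, 0.0, 1.0]] [[-0.828, 0.369, -0.423, 1.08], [0.561, 0.542, -0.625, 0.804], [-0.001, -0.755, -0.656, 0.951], [0.0, 0.0, 0.0, 1.0]]
{'t': 0.1, 'qpos': [1.074, 0.427, 0.074, 1.607, -0.034, 1.111, -0.067], 'joint_vel': [-0.001, -0.002, 0.001, -0.001, -0.0, -0.0, 0.002], 'tau': [0.009, -95.153, 3.772, -46.441, 0.02, 0.007, 0.0], 'ee_pos': [0.229, -0.634, 0.256], 'orientation': [[0.94, 0.34, -0.0], [0.34, -0.94, 0.001], [-0.0, -0.001, -1.0]], 'wrist_force': [0.113, -0.467, -0.579], 'ft_torque': [0.003, 0.027, 0.045], 'grasp_force': 0.0, 'finger_gap': 0.085}
```

View pics/top0.png

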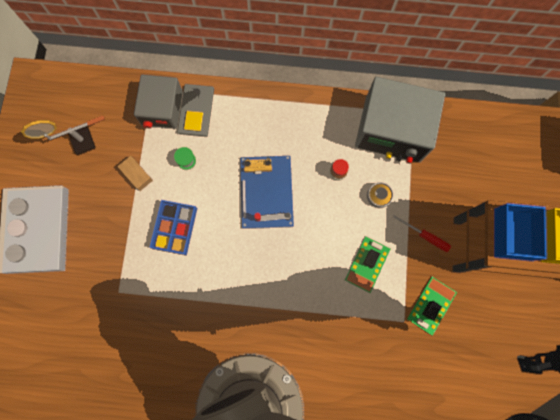

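View pics/scene0.png

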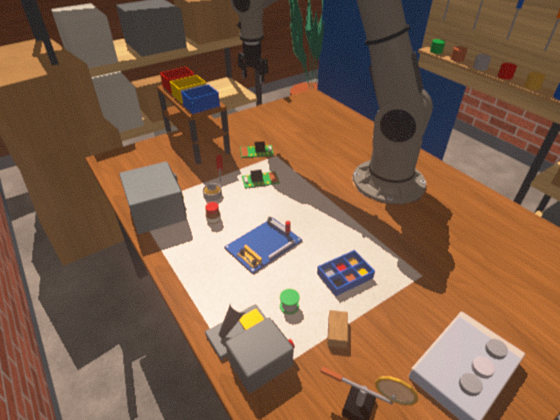

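The board lookalikes in the top picture are at (370,262) and (433,305). The one at (370,262) is farther to the robot's left (larger world y), so that is the one to take. The holder is at (267,192), with the brass fence at (258,165), the side stop at (245,200) and the knob at (257,216). I'll enlarge both areas to confirm.

```bash
cat > h.py <<'E'
import numpy as np,cv2
def world(c,u,v,z=None):
    K,P=c["K"],c["pose"]
    d=np.stack([(np.asarray(u)-K[0,2])/K[0,0],(np.asarray(v)-K[1,2])/K[1,1],np.ones(np.shape(u))],-1)
    if z is None: return (d*c["z_map"][np.asarray(v,int),np.asarray(u,int)][...,None])@P[:3,:3].T+P[:3,3]
    r=d@P[:3,:3].T
    return P[:3,3]+r*((z-P[2,3])/r[...,2])[...,None]
def rect(c,m,z):
    m=cv2.morphologyEx(m.astype(np.uint8),cv2.MORPH_CLOSE,np.ones((15,15)))
    n,l,s,_=cv2.connectedComponentsWithStats(m); k=1+s[1:,4].argmax()
    v,u=np.nonzero(l==k); w=world(c,u,v,z)[:,:2]
    (cx,cy),(a,b),an=cv2.minAreaRect((w*1000).astype(np.float32)); return (cx,cy),(a,b),an
E
python3 - <<'E'
from h import *
c=np.load("top0.npz"); im=c["color"]
a=cv2.resize(im[225:340,340:470],None,fx=3,fy=3,interpolation=2)
b=cv2.resize(im[145:240,225:310],None,fx=5,fy=5,interpolation=2)
o=np.zeros((475,815,3),np.uint8);o[:345,:390]=a;o[:,390:]=b
cv2.imwrite("pics/crop.png",o[:,:800])
hsv=cv2.cvtColor(im,cv2.COLOR_BGR2HSV);H,S,V=hsv[...,0],hsv[...,1],hsv[...,2]
def win(m,u0,u1,v0,v1):
    r=np.zeros_like(m);r[v0:v1,u0:u1]=m[v0:v1,u0:u1];return r
print("holder",rect(c,win((H>100)&(H<125)&(S>120),230,305,145,240),.010))
print("board",rect(c,win((H>40)&(H<85)&(S>100),340,395,230,295),.006))
m=win(((H<8)|(H>172))&(S>150),245,265,205,225);v,u=np.nonzero(m);print("knob",u.mean(),v.mean(),len(u),world(c,u.mean(),v.mean(),.06))
E
```

```text
holder ((600.63623046875, 15.071563720703125), (205.74546813964844, 140.4475555419922), 7.740527153015137)
board ((419.1780700683594, -290.2388916015625), (78.29541778564453, 137.52052307128906), 68.92255401611328)
knob 257.2352941176471 216.11764705882354 34 [0.51400228 0.03108046 0.06      ]
```

View pics/crop.png

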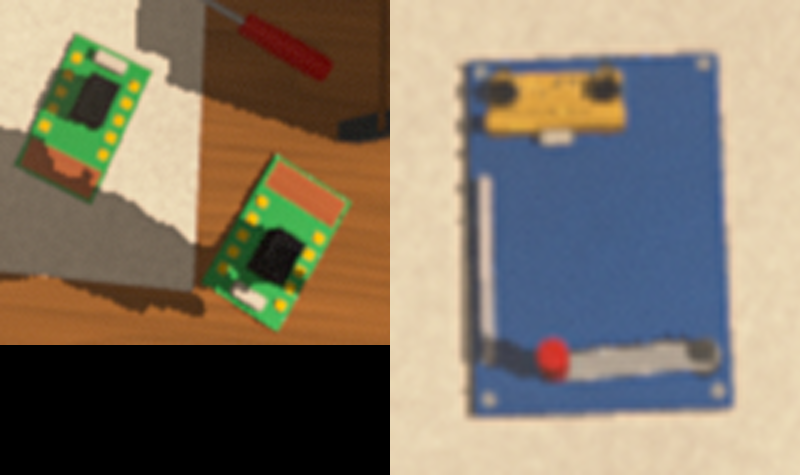

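The crop confirms the left board: copper strip at crop (60,165), connector at (110,60), heat sink at (95,100). In the holder, the knob is at (552,358), the pivot at (703,350), the side stop at (485,270) and the fence at (555,103). I'm moving over the holder for a wrist view.

```bash
python3 -m handwheel '[{"dx":0.022,"dy":-0.022,"dz":-0.002},{"dx":0.022,"dy":-0.022,"dz":-0.002},{"dx":0.022,"dy":-0.022,"dz":-0.002},{"dx":0.022,"dy":-0.022,"dz":-0.002},{"dx":0.022,"dy":-0.022,"dz":-0.002},{"dx":0.022,"dy":-0.022,"dz":-0.002},{"dx":0.022,"dy":-0.022,"dz":-0.002},{"dx":0.022,"dy":-0.022,"dz":-0.002}]'
python3 -m handwheel '[{"dx":0.022,"dy":-0.022,"dz":-0.002},{"dx":0.022,"dy":-0.022,"dz":-0.002},{"dx":0.022,"dy":-0.022,"dz":-0.002},{"dx":0.022,"dy":-0.022,"dz":-0.002},{"dx":0.022,"dy":-0.022,"dz":-0.002},{"dx":0.022,"dy":-0.022,"dz":-0.002},{"dx":0.022,"dy":-0.022,"dz":-0.002},{"dx":0.022,"dy":-0.022,"dz":-0.002}]'
python3 -m handwheel '[{"dx":0.022,"dy":-0.022,"dz":-0.002},{"dx":0.022,"dy":-0.022,"dz":-0.002},{"dx":0.022,"dy":-0.022,"dz":-0.002},{"dx":0.022,"dy":-0.022,"dz":-0.002},{"dx":0.022,"dy":-0.022,"dz":-0.002},{"dx":0.022,"dy":-0.022,"dz":-0.002},{"dx":0.022,"dy":-0.022,"dz":-0.002},{"dx":0.022,"dy":-0.022,"dz":-0.002}]'
python3 -m handwheel '[{"az":-0.085},{"az":-0.085},{"az":-0.085},{"az":-0.085},{"az":-0.085},{"az":-0.085},{"az":-0.085},{"az":-0.085}]'
python3 -m handwheel '[{"az":-0.085},{"az":-0.085},{"az":-0.085},{"az":-0.085},{"az":-0.085},{"az":-0.085},{"az":-0.085},{"az":-0.085}]'
python3 - <<'E'
from station import telemetry, optics
import cv2,numpy as np
c=optics.camera("wrist"); cv2.imwrite("pics/w1.png",c["color"]); np.savez("w1.npz",**c)
print(c["K"].tolist(),c["pose"].round(3).tolist())
s=telemetry.get_state();print(s["t"],np.round(s["ee_pos"],4),np.round(s["orientation"],3).tolist(),np.round(s["qpos"],2))
E
```

```text
[[322.3042151028485, 0.0, 275.851837001579], [0.0, 322.3042151028485, 210.7286565641829], [0.0, 0.0, 1.0]] [[0.339, -0.896, -0.286, 0.302], [-0.941, -0.324, -0.102, -0.608], [-0.002, 0.304, -0.953, 0.374], [0.0, 0.0, 0.0, 1.0]]
0.15 [ 0.2293 -0.6345  0.2558] [[0.94, 0.34, -0.0], [0.34, -0.94, 0.001], [-0.0, -0.001, -1.0]] [ 1.07  0.43  0.07  1.61 -0.03  1.11 -0.07]validation failed for argument at $[0]...
validation failed for argument at $[0]...
validation failed for argument at $[0]...
validation failed for argument at $[0]...
validation failed for argument at $[0]...
```

View pics/w1.png

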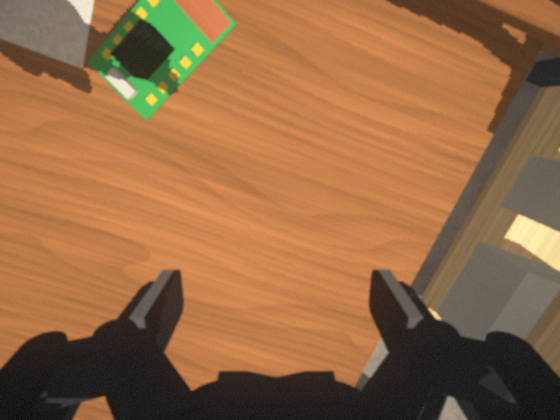

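The calls were refused, so the picture only shows the start view (the other board at (150,50)). Rows probably need all seven keys.

```bash
python3 -m handwheel '[{"dx":0.022,"dy":-0.022,"dz":-0.002,"ax":0,"ay":0,"az":0,"fingers":0}]'
python3 -m handwheel '[{"dx":0.022,"dy":-0.022,"dz":-0.002,"ax":0,"ay":0,"az":0,"fingers":0}]' 30
```

```text
t: 0.25
ee_pos: [0.2402, -0.6084, 0.2574]
orientation: [[0.942, 0.336, -0.002], [0.336, -0.942, -0.0], [-0.002, -0.0, -1.0]]
wrist_force: [-0.6, 1.2, 0.0]
finger_gap: 0.0852
grasp_force: 0.0
t: 0.35
ee_pos: [0.2555, -0.5779, 0.2597]
orientation: [[0.941, 0.338, -0.001], [0.338, -0.941, 0.001], [-0.0, -0.001, -1.0]]
wrist_force: [1.1, -0.4, -0.6]
finger_gap: 0.0855
grasp_force: 0.0
```

```bash
python3 -m handwheel '[{"dx":0.022,"dy":-0.022,"dz":-0.002,"ax":0,"ay":0,"az":0,"fingers":0},{"dx":0.022,"dy":-0.022,"dz":-0.002,"ax":0,"ay":0,"az":0,"fingers":0},{"dx":0.022,"dy":-0.022,"dz":-0.002,"ax":0,"ay":0,"az":0,"fingers":0},{"dx":0.022,"dy":-0.022,"dz":-0.002,"ax":0,"ay":0,"az":0,"fingers":0},{"dx":0.022,"dy":-0.022,"dz":-0.002,"ax":0,"ay":0,"az":0,"fingers":0},{"dx":0.022,"dy":-0.022,"dz":-0.002,"ax":0,"ay":0,"az":0,"fingers":0},{"dx":0.022,"dy":-0.022,"dz":-0.002,"ax":0,"ay":0,"az":0,"fingers":0},{"dx":0.022,"dy":-0.022,"dz":-0.002,"ax":0,"ay":0,"az":0,"fingers":0}]' >/dev/null
python3 -m handwheel '[{"dx":0.022,"dy":-0.022,"dz":-0.002,"ax":0,"ay":0,"az":0,"fingers":0},{"dx":0.022,"dy":-0.022,"dz":-0.002,"ax":0,"ay":0,"az":0,"fingers":0},{"dx":0.022,"dy":-0.022,"dz":-0.002,"ax":0,"ay":0,"az":0,"fingers":0},{"dx":0.022,"dy":-0.022,"dz":-0.002,"ax":0,"ay":0,"az":0,"fingers":0},{"dx":0.022,"dy":-0.022,"dz":-0.002,"ax":0,"ay":0,"az":0,"fingers":0},{"dx":0.022,"dy":-0.022,"dz":-0.002,"ax":0,"ay":0,"az":0,"fingers":0},{"dx":0.022,"dy":-0.022,"dz":-0.002,"ax":0,"ay":0,"az":0,"fingers":0},{"dx":0.022,"dy":-0.022,"dz":-0.002,"ax":0,"ay":0,"az":0,"fingers":0}]'
python3 -m handwheel '[{"dx":0.022,"dy":-0.022,"dz":0,"ax":0,"ay":0,"az":0,"fingers":0},{"dx":0.022,"dy":-0.022,"dz":0,"ax":0,"ay":0,"az":0,"fingers":0},{"dx":0.022,"dy":-0.022,"dz":0,"ax":0,"ay":0,"az":0,"fingers":0},{"dx":0.022,"dy":-0.022,"dz":0,"ax":0,"ay":0,"az":0,"fingers":0},{"dx":0.022,"dy":-0.022,"dz":0,"ax":0,"ay":0,"az":0,"fingers":0},{"dx":0.022,"dy":-0.022,"dz":0,"ax":0,"ay":0,"az":0,"fingers":0},{"dx":0,"dy":0,"dz":0,"ax":0,"ay":0,"az":-0.1,"fingers":0},{"dx":0,"dy":0,"dz":0,"ax":0,"ay":0,"az":-0.1,"fingers":0}]'
python3 -m handwheel '[{"dx":0,"dy":0,"dz":0,"ax":0,"ay":0,"az":-0.1,"fingers":0},{"dx":0,"dy":0,"dz":0,"ax":0,"ay":0,"az":-0.1,"fingers":0},{"dx":0,"dy":0,"dz":0,"ax":0,"ay":0,"az":-0.1,"fingers":0},{"dx":0,"dy":0,"dz":0,"ax":0,"ay":0,"az":-0.1,"fingers":0},{"dx":0,"dy":0,"dz":0,"ax":0,"ay":0,"az":-0.1,"fingers":0},{"dx":0,"dy":0,"dz":0,"ax":0,"ay":0,"az":-0.1,"fingers":0},{"dx":0,"dy":0,"dz":0,"ax":0,"ay":0,"az":-0.1,"fingers":0},{"dx":0,"dy":0,"dz":0,"ax":0,"ay":0,"az":-0.1,"fingers":0}]' >/dev/null
python3 -m handwheel '[{"dx":0,"dy":0,"dz":0,"ax":0,"ay":0,"az":-0.1,"fingers":0},{"dx":0,"dy":0,"dz":0,"ax":0,"ay":0,"az":-0.1,"fingers":0},{"dx":0,"dy":0,"dz":0,"ax":0,"ay":0,"az":-0.1,"fingers":0},{"dx":0,"dy":0,"dz":0,"ax":0,"ay":0,"az":-0.06,"fingers":0},{"dx":0,"dy":0,"dz":0,"ax":0,"ay":0,"az":0,"fingers":0}]'
python3 - <<'E'
from station import telemetry, optics
import cv2,numpy as np
c=optics.camera("wrist"); cv2.imwrite("pics/w2.png",c["color"]); np.savez("w2.npz",**c)
print(c["pose"].round(3).tolist())
s=telemetry.get_state();print(s["t"],np.round(s["ee_pos"],4),np.round(s["orientation"],3).tolist(),np.round(s["qpos"],2))
E
```

```text
t: 1.95
ee_pos: [0.4675, -0.1266, 0.2924]
orientation: [[0.941, 0.34, -0.0], [0.34, -0.941, -0.0], [-0.0, 0.0, -1.0]]
wrist_force: [-0.5, -0.6, 0.4]
finger_gap: 0.0855
grasp_force: 0.0
t: 2.75
ee_pos: [0.5466, 0.0424, 0.2919]
orientation: [[0.851, 0.525, -0.001], [0.525, -0.851, 0.0], [-0.0, -0.001, -1.0]]
wrist_force: [0.3, -0.3, -0.3]
finger_gap: 0.0853
grasp_force: 0.0
t: 4.05
ee_pos: [0.5464, 0.0411, 0.2922]
orientation: [[-0.136, 0.991, -0.0], [0.991, 0.136, 0.0], [0.0, -0.0, -1.0]]
wrist_force: [0.4, 0.3, 0.7]
finger_gap: 0.0853
grasp_force: 0.0
[[0.991, 0.13, 0.04, 0.536], [0.136, -0.944, -0.3, 0.119], [-0.001, 0.303, -0.953, 0.41], [0.0, 0.0, 0.0, 1.0]]
4.1 [0.5464 0.0411 0.2922] [[-0.134, 0.991, -0.0], [0.991, 0.134, 0.0], [0.0, -0.0, -1.0]] [ 0.33  0.24 -0.61  1.82  0.15  1.13 -0.2 ]
```

View pics/w2.png

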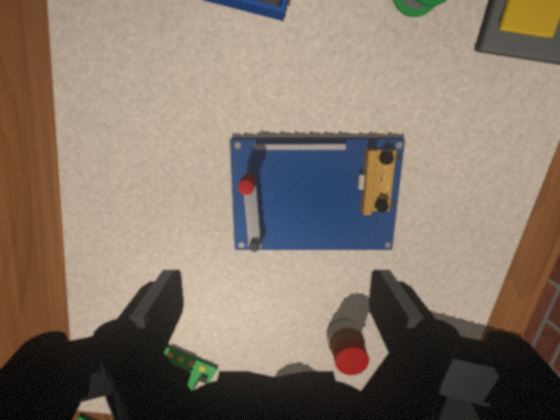

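The holder is seen level here: corners at (232,137), (404,137), (392,248) and (236,249), knob at (246,186), pivot at (255,244), fence face at (365,185).

Run:
```python
from h import *
c=dict(np.load("w2.npz")); im=c["color"]
hsv=cv2.cvtColor(im,cv2.COLOR_BGR2HSV);H,S,V=[hsv[...,i].astype(int) for i in range(3)]
def win(m,u0,u1,v0,v1):
    r=np.zeros_like(m);r[v0:v1,u0:u1]=m[v0:v1,u0:u1];return r
m=win((H>100)&(H<125)&(S>120)&(V>30),215,420,120,262)
m=cv2.morphologyEx(m.astype(np.uint8),cv2.MORPH_CLOSE,np.ones((25,25)))
v,u=np.nonzero(m);w=world(c,u,v,.010)[:,:2]*1000
(cx,cy),s,an=cv2.minAreaRect(w.astype(np.float32));print("holder",cx,cy,s,an, "zmed",np.median(world(c,u,v)[:,2]))
yaw=np.radians(an if s[0]>s[1] else an-90)
R=np.array([[np.cos(yaw),-np.sin(yaw)],[np.sin(yaw),np.cos(yaw)]])
o=np.array([cx,cy])-R@[22.5,-22]; print("yaw",np.degrees(yaw),"origin",o)
def hol(p): return R.T@(np.asarray(p)[:2]*1000-o)
m=win(((H<8)|(H>172))&(S>150)&(V>80),235,260,170,200);v,u=np.nonzero(m);p=world(c,u.mean(),v.mean(),.060);print("knob",len(u),p,hol(p))
p=world(c,255.,243.,.034);print("pivot",p,hol(p))
b=win((H>12)&(H<30)&(S>120)&(V>100),355,402,145,220);v,u=np.nonzero(b)
for r in(160,170,198,208):
  q=u[v==r]; p=world(c,float(q.min()),float(r),.028);print("fence edge",q.min(),hol(p))
```

```text
holder 599.9541625976562 18.026077270507812 (207.7460479736328, 143.29827880859375) 7.83757209777832 zmed 0.010342958199168861
yaw 7.83757209777832 origin [574.66430828  36.75234941]
knob 166 [0.5134728  0.03190284 0.06      ] [-61.28119774   3.54018592]
pivot [ 0.53158002 -0.04585217  0.034     ] [-53.94620925 -75.95768363]
fence edge 367 [80.45391963 28.01937083]
fence edge 366 [80.27694421 16.06836053]
fence edge 363 [ 79.51742456 -18.63296328]
fence edge 363 [ 80.56494037 -31.48969077]
```

Run:
```python
from h import *
c=dict(np.load("w2.npz"))
vv,uu=np.mgrid[100:270,200:430];W=world(c,uu.astype(float),vv.astype(float)); W=world(c,uu,vv)*1000
for lo,hi in((5,14),):
  m=((W[...,2]>lo)).astype(np.uint8)
  n,l,s,_=cv2.connectedComponentsWithStats(m);k=1+s[1:,4].argmax();w=W[l==k][:,:2]
  w=W[(l==k)&(W[...,2]<14)][:,:2]
  print(cv2.minAreaRect(w.astype(np.float32)))
yaw=np.radians(7.8);R=np.array([[np.cos(yaw),-np.sin(yaw)],[np.sin(yaw),np.cos(yaw)]]);o=np.array([574.66,36.75])
Hc=(W[...,:2]-o)@R; Z=W[...,2]
print("bench z",np.median(Z[Z<5]))
for n,sel in(("knobtop",(Z>62)&(Hc[...,1]<30)&(Hc[...,0]<-20)),("stop",(Z>16.5)&(Z<22)&(Hc[...,1]>30)&(np.abs(Hc[...,0])<60)),("screw",(Z>31)&(Z<42)&(Hc[...,1]<-60)),("strip",(Z>25)&(Z<31)&(Hc[...,0]<-30)&(Hc[...,1]<-5)),("fence",(Z>25)&(Z<31)&(Hc[...,0]>60))):
  q=Hc[sel];print(n,len(q),q.min(0),q.max(0),q.mean(0),np.median(Z[sel]))
```

```text
((599.7755126953125, 18.44367218017578), (215.03758239746094, 149.4595489501953), 7.747209548950195)
bench z 0.8678058348313977
knobtop 212 [-69.98447321  -3.39279617] [-52.42852827  13.67244355] [-60.71352212   5.56469129] 68.0481974690619
stop 473 [-54.96163235  39.71769702] [54.14101176 45.98476298] [-1.93947334 43.33792633] 19.356704273126468
screw 91 [-62.89472163 -86.94874553] [-50.06501087 -73.31384508] [-55.99290264 -79.19899851] 35.16686539362729
strip 649 [-67.81990026 -87.149501  ] [-46.73436939  -5.03288877] [-57.76415971 -44.0291296 ] 28.233849524737842
fence 794 [ 80.26129439 -39.7399693 ] [112.09068307  39.94423472] [90.6676679   1.77188261] 27.67893004905814
```

```bash
python3 -m handwheel '[{"dx":-0.001,"dy":-0.017,"dz":0.03,"ax":0,"ay":0,"az":0,"fingers":0},{"dx":-0.002,"dy":-0.016,"dz":0.03,"ax":0,"ay":0,"az":0,"fingers":0},{"dx":0,"dy":0,"dz":0.04,"ax":0,"ay":0,"az":0,"fingers":0},{"dx":0,"dy":0,"dz":0.04,"ax":0,"ay":0,"az":0,"fingers":0},{"dx":0,"dy":0,"dz":0.04,"ax":0,"ay":0,"az":0,"fingers":0},{"dx":0,"dy":0,"dz":0.03,"ax":0,"ay":0,"az":-0.03,"fingers":0},{"dx":0,"dy":0,"dz":0.026,"ax":0,"ay":0,"az":-0.03,"fingers":0},{"dx":0,"dy":0,"dz":0,"ax":0,"ay":0,"az":0,"fingers":100}]' 20
python3 -m handwheel '[{"dx":0,"dy":0,"dz":0,"ax":0,"ay":0,"az":0,"fingers":255},{"dx":0,"dy":0,"dz":0,"ax":0,"ay":0,"az":0,"fingers":255},{"dx":0,"dy":0,"dz":0,"ax":0,"ay":0,"az":0,"fingers":255},{"dx":0,"dy":0,"dz":0,"ax":0,"ay":0,"az":0,"fingers":255},{"dx":0,"dy":0,"dz":0,"ax":0,"ay":0,"az":0,"fingers":255}]' 20
```

```text
t: 4.9
ee_pos: [0.5124, 0.0337, 0.0536]
orientation: [[-0.194, 0.981, -0.005], [0.981, 0.194, -0.0], [0.001, -0.005, -1.0]]
wrist_force: [-0.2, -0.1, 0.5]
finger_gap: 0.0732
grasp_force: 0.0
t: 5.4
ee_pos: [0.5147, 0.0339, 0.0571]
orientation: [[-0.194, 0.981, 0.001], [0.981, 0.194, 0.0], [-0.0, 0.001, -1.0]]
wrist_force: [-0.3, 0.5, 5.2]
finger_gap: 0.0173
grasp_force: 21.8
```

```bash
python3 -m handwheel '[{"dx":-0.00017,"dy":-0.0053,"dz":0,"ax":0,"ay":0,"az":-0.0625,"fingers":255},{"dx":-0.00017,"dy":-0.0053,"dz":0,"ax":0,"ay":0,"az":-0.0625,"fingers":255},{"dx":-0.00017,"dy":-0.0053,"dz":0,"ax":0,"ay":0,"az":-0.0625,"fingers":255},{"dx":-0.00017,"dy":-0.0053,"dz":0,"ax":0,"ay":0,"az":-0.0625,"fingers":255},{"dx":-0.00017,"dy":-0.0053,"dz":0,"ax":0,"ay":0,"az":-0.0625,"fingers":255},{"dx":-0.00017,"dy":-0.0053,"dz":0,"ax":0,"ay":0,"az":-0.0625,"fingers":255},{"dx":-0.00017,"dy":-0.0053,"dz":0,"ax":0,"ay":0,"az":-0.0625,"fingers":255},{"dx":-0.00017,"dy":-0.0053,"dz":0,"ax":0,"ay":0,"az":-0.0625,"fingers":255}]' 20
python3 -m handwheel '[{"dx":-0.00017,"dy":-0.0053,"dz":0,"ax":0,"ay":0,"az":-0.0625,"fingers":255},{"dx":-0.00017,"dy":-0.0053,"dz":0,"ax":0,"ay":0,"az":-0.0625,"fingers":255},{"dx":-0.00017,"dy":-0.0053,"dz":0,"ax":0,"ay":0,"az":-0.0625,"fingers":255},{"dx":-0.00017,"dy":-0.0053,"dz":0,"ax":0,"ay":0,"az":-0.0625,"fingers":255},{"dx":-0.00017,"dy":-0.0053,"dz":0,"ax":0,"ay":0,"az":-0.0625,"fingers":255},{"dx":-0.00017,"dy":-0.0053,"dz":0,"ax":0,"ay":0,"az":-0.0625,"fingers":255},{"dx":-0.00017,"dy":-0.0053,"dz":0,"ax":0,"ay":0,"az":-0.0625,"fingers":255},{"dx":-0.00017,"dy":-0.0053,"dz":0,"ax":0,"ay":0,"az":-0.0625,"fingers":255}]' 20
python3 -c "
from station import telemetry as t; s=t.get_state(); print(s['qpos'],s['ee_pos'])"
```

```text
t: 6.2
ee_pos: [0.4763, 0.0161, 0.0569]
orientation: [[-0.643, 0.766, 0.001], [0.766, 0.643, 0.0], [-0.0, 0.001, -1.0]]
wrist_force: [-4.5, 3.1, 8.3]
finger_gap: 0.0173
grasp_force: 22.3
t: 7.0
ee_pos: [0.4509, -0.0181, 0.0566]
orientation: [[-0.932, 0.363, -0.001], [0.363, 0.932, -0.0], [0.001, -0.001, -1.0]]
wrist_force: [-9.0, 5.0, 13.4]
finger_gap: 0.0172
grasp_force: 22.6
[ 0.5533712   0.48056822 -0.77191657  2.21275167  0.56125062  0.65073661
  0.57603357] [ 0.450876   -0.01810472  0.05660394]
```

```bash
python3 -m handwheel '[{"dx":0,"dy":0,"dz":0,"ax":0,"ay":0,"az":0,"fingers":100},{"dx":0,"dy":0,"dz":0,"ax":0,"ay":0,"az":0,"fingers":100},{"dx":0,"dy":0,"dz":-0.02,"ax":0,"ay":0,"az":0,"fingers":0},{"dx":0,"dy":0,"dz":-0.03,"ax":0,"ay":0,"az":0,"fingers":0},{"dx":0,"dy":0,"dz":-0.04,"ax":0,"ay":0,"az":0,"fingers":0},{"dx":0,"dy":0,"dz":-0.04,"ax":0,"ay":0,"az":0,"fingers":0},{"dx":0,"dy":0,"dz":-0.04,"ax":0,"ay":0,"az":0,"fingers":0},{"dx":0,"dy":0,"dz":-0.03,"ax":0,"ay":0,"az":0,"fingers":0}]'
python3 -m handwheel '[{"dx":-0.0105,"dy":-0.033,"dz":0,"ax":0,"ay":0,"az":0,"fingers":0},{"dx":-0.0105,"dy":-0.033,"dz":0,"ax":0,"ay":0,"az":0,"fingers":0},{"dx":-0.0105,"dy":-0.033,"dz":0,"ax":0,"ay":0,"az":0,"fingers":0},{"dx":-0.0105,"dy":-0.033,"dz":0,"ax":0,"ay":0,"az":0,"fingers":0},{"dx":-0.0105,"dy":-0.033,"dz":0,"ax":0,"ay":0,"az":0,"fingers":0},{"dx":-0.0105,"dy":-0.033,"dz":0,"ax":0,"ay":0,"az":0,"fingers":0},{"dx":-0.0105,"dy":-0.033,"dz":0,"ax":0,"ay":0,"az":0,"fingers":0},{"dx":-0.0105,"dy":-0.033,"dz":0,"ax":0,"ay":0,"az":0,"fingers":0}]'
python3 -m handwheel '[{"dx":0,"dy":0,"dz":0,"ax":0,"ay":0,"az":0,"fingers":0},{"dx":0,"dy":0,"dz":0,"ax":0,"ay":0,"az":0,"fingers":0}]'
cat > bd.py <<'E'
from h import *
from station import optics
import sys
def board(pic=None,base=0.):
    c=optics.camera("wrist"); im=c["color"]
    if pic: cv2.imwrite(pic,im)
    hsv=cv2.cvtColor(im,cv2.COLOR_BGR2HSV);H,S=hsv[...,0],hsv[...,1]
    vv,uu=np.mgrid[0:420,0:560];W=world(c,uu,vv)*1000;Z=W[...,2]
    return c,W,H,S
E
python3 - <<'E'
from bd import *
c,W,H,S=board("pics/w3.png");Z=W[...,2];np.savez("w3.npz",**c)
e=np.hypot(W[...,0]-433,W[...,1]+296)
sk=(Z>35)&(Z<55)&(e<60);q=W[sk];print("sink",len(q),cv2.minAreaRect(q[:,:2].astype(np.float32)),np.median(q[:,2]))
pl=(Z>3.5)&(Z<10)&(e<110);m=pl.astype(np.uint8);n,l,s,_=cv2.connectedComponentsWithStats(m);k=1+s[1:,4].argmax();q=W[l==k];print("plate",len(q),cv2.minAreaRect(q[:,:2].astype(np.float32)))
m=((H>40)&(H<85)&(S>100)&(e<110));q=world(c,*np.nonzero(m)[::-1],.006)[:,:2]*1000;print("green",cv2.minAreaRect(q.astype(np.float32)))
E
```

```text
t: 7.8
ee_pos: [0.4523, -0.018, 0.2588]
orientation: [[-0.93, 0.367, 0.002], [0.367, 0.93, -0.0], [-0.002, 0.0, -1.0]]
wrist_force: [0.0, -0.8, -0.6]
finger_gap: 0.0856
grasp_force: 0.0
t: 8.6
ee_pos: [0.4333, -0.2962, 0.2565]
orientation: [[-0.93, 0.367, 0.0], [0.367, 0.93, -0.0], [-0.001, -0.0, -1.0]]
wrist_force: [0.1, -0.5, 0.4]
finger_gap: 0.0855
grasp_force: 0.0
t: 8.8
ee_pos: [0.4334, -0.295, 0.2561]
orientation: [[-0.93, 0.368, 0.0], [0.368, 0.93, 0.001], [0.0, 0.001, -1.0]]
wrist_force: [-0.1, 0.3, -0.4]
finger_gap: 0.0852
grasp_force: 0.0
sink 1114 ((432.11285400390625, -294.697021484375), (27.501068115234375, 44.60744094848633), 67.75401306152344) 40.867161845700195
plate 6976 ((418.01336669921875, -289.46893310546875), (80.0853271484375, 139.93585205078125), 68.8467788696289)
green ((556.7381591796875, -341.1166687011719), (831.276611328125, 474.0020751953125), 68.33258056640625)
```

View pics/w3.png

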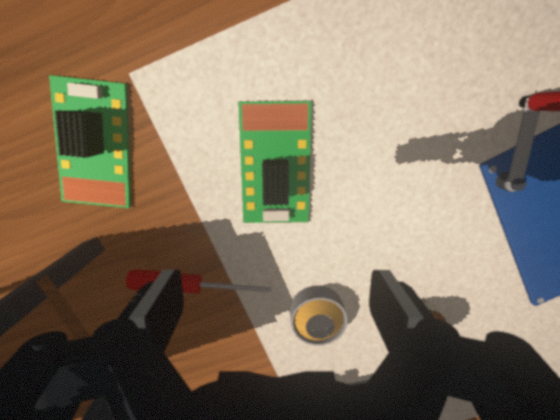

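The target board is at (275,160), its sink at (276,182) and copper up at (275,117). The clip is swung away at (520,180). I'm descending to grip the sink.

```bash
python3 -m handwheel '[{"dx":0.001,"dy":0,"dz":0.04,"ax":0,"ay":0,"az":-0.008,"fingers":0},{"dx":0,"dy":0,"dz":0.04,"ax":0,"ay":0,"az":0,"fingers":0},{"dx":0,"dy":0,"dz":0.04,"ax":0,"ay":0,"az":0,"fingers":0},{"dx":0,"dy":0,"dz":0.04,"ax":0,"ay":0,"az":0,"fingers":0},{"dx":0,"dy":0,"dz":0.03,"ax":0,"ay":0,"az":0,"fingers":0},{"dx":0,"dy":0,"dz":0.02,"ax":0,"ay":0,"az":0,"fingers":0},{"dx":0,"dy":0,"dz":0.01,"ax":0,"ay":0,"az":0,"fingers":0},{"dx":0,"dy":0,"dz":0,"ax":0,"ay":0,"az":0,"fingers":0}]'
python3 -m handwheel '[{"dx":0,"dy":0,"dz":0,"ax":0,"ay":0,"az":0,"fingers":255},{"dx":0,"dy":0,"dz":0,"ax":0,"ay":0,"az":0,"fingers":255},{"dx":0,"dy":0,"dz":0,"ax":0,"ay":0,"az":0,"fingers":255},{"dx":0,"dy":0,"dz":0,"ax":0,"ay":0,"az":0,"fingers":255},{"dx":0,"dy":0,"dz":0,"ax":0,"ay":0,"az":0,"fingers":255},{"dx":0,"dy":0,"dz":0,"ax":0,"ay":0,"az":0,"fingers":255}]' 40
python3 -m handwheel '[{"dx":0,"dy":0,"dz":-0.01,"ax":0,"ay":0,"az":0,"fingers":255},{"dx":0,"dy":0,"dz":-0.02,"ax":0,"ay":0,"az":0,"fingers":255},{"dx":0,"dy":0,"dz":-0.03,"ax":0,"ay":0,"az":0,"fingers":255},{"dx":0,"dy":0,"dz":-0.03,"ax":0,"ay":0,"az":0,"fingers":255},{"dx":0,"dy":0,"dz":-0.03,"ax":0,"ay":0,"az":0,"fingers":255},{"dx":0,"dy":0,"dz":0,"ax":0,"ay":0,"az":0,"fingers":255},{"dx":0,"dy":0,"dz":0,"ax":0,"ay":0,"az":0,"fingers":255}]'
python3 - <<'E'
from bd import *
from station import telemetry
c,W,H,S=board();Z=W[...,2]; s=telemetry.get_state();print(s["ee_pos"],s["orientation"].round(4) if hasattr(s["orientation"],"round") else s["orientation"])
t=np.array(s["ee_pos"])*1000;e=np.hypot(W[...,0]-t[0],W[...,1]-t[1])
for lo,hi in((115,135),(85,115)):
  q=W[(Z>lo)&(Z<hi)&(e<100)]
  print(lo,len(q),np.median(q[:,2]) if len(q) else 0)
pl=(Z>100)&(Z<135)&(e<110)&(H>5)&(H<85)&(S>90)
m=pl.astype(np.uint8);n,l,ss,_=cv2.connectedComponentsWithStats(m);k=1+ss[1:,4].argmax();q=W[l==k];print("plate",len(q),cv2.minAreaRect(q[:,:2].astype(np.float32)),np.linalg.lstsq(np.c_[q[:,:2]-t[:2],np.ones(len(q))],q[:,2],rcond=None)[0])
E
```

```text
t: 9.65
ee_pos: [0.4325, -0.2934, 0.0358]
orientation: [[-0.934, 0.358, -0.001], [0.358, 0.934, 0.001], [0.001, 0.001, -1.0]]
wrist_force: [0.5, 0.7, 0.1]
finger_gap: 0.0857
grasp_force: 0.0
t: 10.25
ee_pos: [0.4326, -0.2948, 0.0371]
orientation: [[-0.933, 0.359, 0.001], [0.359, 0.933, -0.001], [-0.001, -0.001, -1.0]]
wrist_force: [-3.1, 0.7, 11.1]
finger_gap: 0.0273
grasp_force: 39.4
t: 10.95
ee_pos: [0.4323, -0.2948, 0.1569]
orientation: [[-0.933, 0.359, 0.001], [0.359, 0.933, -0.001], [-0.001, -0.001, -1.0]]
wrist_force: [-0.3, 0.2, -3.4]
finger_gap: 0.0278
grasp_force: 40.7
[ 0.43187716 -0.29451879  0.15609015] [[-9.333e-01  3.590e-01 -5.000e-04]
 [ 3.590e-01  9.333e-01 -0.000e+00]
 [ 5.000e-04 -2.000e-04 -1.000e+00]]
115 28299 126.41947558965369
85 0 0
plate 27448 ((401.66534423828125, -282.494873046875), (80.44387817382812, 103.58931732177734), 69.21015167236328) [ 1.34210759e-04 -5.76633372e-04  1.26515382e+02]
```

```bash
python3 -m handwheel '[{"dx":0,"dy":0,"dz":0,"ax":0,"ay":0,"az":-0.1,"fingers":255},{"dx":0,"dy":0,"dz":0,"ax":0,"ay":0,"az":-0.1,"fingers":255},{"dx":0,"dy":0,"dz":0,"ax":0,"ay":0,"az":-0.1,"fingers":255},{"dx":0,"dy":0,"dz":0,"ax":0,"ay":0,"az":-0.1,"fingers":255},{"dx":0,"dy":0,"dz":0,"ax":0,"ay":0,"az":-0.102,"fingers":255},{"dx":-0.01,"dy":0.015,"dz":0,"ax":0,"ay":0,"az":0,"fingers":255},{"dx":-0.02,"dy":0.03,"dz":0,"ax":0,"ay":0,"az":0,"fingers":255},{"dx":-0.02,"dy":0.03,"dz":0,"ax":0,"ay":0,"az":0,"fingers":255}]'
python3 -m handwheel '[{"dx":-0.02,"dy":0.03,"dz":0,"ax":0,"ay":0,"az":0,"fingers":255},{"dx":-0.02,"dy":0.03,"dz":0,"ax":0,"ay":0,"az":0,"fingers":255},{"dx":-0.02,"dy":0.03,"dz":0,"ax":0,"ay":0,"az":0,"fingers":255},{"dx":-0.02,"dy":0.03,"dz":0,"ax":0,"ay":0,"az":0,"fingers":255},{"dx":-0.02,"dy":0.03,"dz":0,"ax":0,"ay":0,"az":0,"fingers":255},{"dx":-0.02,"dy":0.03,"dz":0,"ax":0,"ay":0,"az":0,"fingers":255},{"dx":-0.02,"dy":0.03,"dz":0,"ax":0,"ay":0,"az":0,"fingers":255},{"dx":-0.011,"dy":0.02,"dz":0,"ax":0,"ay":0,"az":0,"fingers":255}]'
python3 -m handwheel '[{"dx":0,"dy":0,"dz":0,"ax":0,"ay":0,"az":0,"fingers":255},{"dx":0,"dy":0,"dz":0,"ax":0,"ay":0,"az":0,"fingers":255},{"dx":0,"dy":0,"dz":0,"ax":0,"ay":0,"az":0,"fingers":255}]'
python3 - <<'E'
from bd import *
from station import telemetry
c,W,H,S=board();Z=W[...,2]; s=telemetry.get_state();np.savez("w4.npz",**c)
t=np.array(s["ee_pos"])*1000;R=np.array(s["orientation"]);print(t,np.degrees(np.arctan2(R[1,1],R[0,1])))
yaw=np.radians(7.75);Rh=np.array([[np.cos(yaw),-np.sin(yaw)],[np.sin(yaw),np.cos(yaw)]]);print("tcp hol",Rh.T@(t[:2]-[574.6,37.0]))
e=np.hypot(W[...,0]-t[0],W[...,1]-t[1])
m=((Z>118)&(Z<132)&(e<110)).astype(np.uint8);n,l,ss,_=cv2.connectedComponentsWithStats(m);k=1+ss[1:,4].argmax();q=W[l==k];h=(q[:,:2]-[574.6,37.0])@Rh;print("plate",len(q),cv2.minAreaRect(h.astype(np.float32)),h.min(0),h.max(0))
# stop face
h=(W[...,:2]-[574.6,37.0])@Rh;m=(Z>16)&(Z<22)&(np.abs(h[...,0])<70)&(h[...,1]>30)&(h[...,1]<60);print("stop",h[m].min(0),h[m].max(0),m.sum())
E
```

```text
t: 11.8
ee_pos: [0.4713, -0.2126, 0.1551]
orientation: [[-0.991, -0.133, -0.002], [-0.133, 0.991, 0.001], [0.002, 0.002, -1.0]]
wrist_force: [1.1, -0.3, -2.8]
finger_gap: 0.0274
grasp_force: 40.5
t: 12.6
ee_pos: [0.5906, 0.0377, 0.1551]
orientation: [[-0.991, -0.137, -0.002], [-0.137, 0.991, 0.001], [0.001, 0.002, -1.0]]
wrist_force: [-0.7, 0.1, -2.5]
finger_gap: 0.0275
grasp_force: 40.5
t: 12.9
ee_pos: [0.5899, 0.0338, 0.1555]
orientation: [[-0.991, -0.134, -0.002], [-0.134, 0.991, -0.0], [0.002, -0.0, -1.0]]
wrist_force: [-0.5, 0.3, -2.7]
finger_gap: 0.0271
grasp_force: 40.5
[590.00400524  33.65008704 155.68382965] 97.67602273320101
tcp hol [14.81156459 -5.39655895]
plate 27983 ((-18.24737548828125, -4.665805816650391), (103.95069122314453, 80.52315521240234), 0.16829802095890045) [-70.11176324 -45.07514586] [33.8449211  35.54237168]Traceback (most recent call last):
  File "<stdin>", line 9, in <module>
    return umr_minimum(a, axis, None, out, keepdims, initial, where)
ValueError: zero-size array to reduction operation minimum which has no identity
```

```bash
python3 -m handwheel '[{"dx":0,"dy":0,"dz":0.02,"ax":0,"ay":0,"az":0,"fingers":255},{"dx":0,"dy":0,"dz":0.025,"ax":0,"ay":0,"az":0,"fingers":255},{"dx":0,"dy":0,"dz":0.025,"ax":0,"ay":0,"az":0,"fingers":255},{"dx":0,"dy":0,"dz":0.02,"ax":0,"ay":0,"az":0,"fingers":255},{"dx":0,"dy":0,"dz":0.01,"ax":0,"ay":0,"az":0,"fingers":255},{"dx":0,"dy":0,"dz":0.003,"ax":0,"ay":0,"az":0,"fingers":255},{"dx":0,"dy":0,"dz":0,"ax":0,"ay":0,"az":0,"fingers":255},{"dx":0,"dy":0,"dz":0,"ax":0,"ay":0,"az":0,"fingers":255}]'
python3 -m handwheel '[{"dx":0,"dy":0,"dz":0.003,"ax":0,"ay":0,"az":0,"fingers":255},{"dx":0,"dy":0,"dz":0.002,"ax":0,"ay":0,"az":0,"fingers":255},{"dx":0,"dy":0,"dz":0,"ax":0,"ay":0,"az":0,"fingers":255}]'
python3 -m handwheel '[{"dx":0,"dy":0,"dz":0.001,"ax":0,"ay":0,"az":0,"fingers":255},{"dx":0,"dy":0,"dz":0,"ax":0,"ay":0,"az":0,"fingers":255}]'
```

```text
t: 13.75
ee_pos: [0.591, 0.0347, 0.0543]
orientation: [[-0.991, -0.134, 0.001], [-0.134, 0.991, 0.0], [-0.001, -0.0, -1.0]]
wrist_force: [-0.5, 0.4, -3.4]
finger_gap: 0.0273
grasp_force: 40.5
t: 14.05
ee_pos: [0.5905, 0.0347, 0.0483]
orientation: [[-0.991, -0.135, 0.0], [-0.135, 0.991, -0.0], [-0.0, -0.0, -1.0]]
wrist_force: [0.5, -0.2, -2.6]
finger_gap: 0.0275
grasp_force: 40.5
t: 14.25
ee_pos: [0.5904, 0.0348, 0.0473]
orientation: [[-0.991, -0.135, -0.0], [-0.135, 0.991, 0.0], [0.0, 0.0, -1.0]]
wrist_force: [0.4, -0.3, -2.5]
finger_gap: 0.0273
grasp_force: 40.5
```

```bash
for i in 1; do
python3 -m handwheel '[{"dx":0,"dy":0,"dz":0.0007,"ax":0,"ay":0,"az":0,"fingers":255},{"dx":0,"dy":0,"dz":0,"ax":0,"ay":0,"az":0,"fingers":255}]'|grep -E 'ee_pos|wrist'
python3 -m handwheel '[{"dx":0,"dy":0,"dz":0.0005,"ax":0,"ay":0,"az":0,"fingers":255},{"dx":0,"dy":0,"dz":0,"ax":0,"ay":0,"az":0,"fingers":255}]'|grep -E 'ee_pos|wrist'
done
```

```text
ee_pos: [0.5905, 0.0348, 0.0471]
wrist_force: [-4.7, -0.4, 5.6]
ee_pos: [0.5905, 0.0349, 0.0471]
wrist_force: [-7.8, -2.3, 16.1]
```

```bash
python3 -m handwheel '[{"dx":0,"dy":0.0,"dz":-0.0009,"ax":0,"ay":0,"az":0,"fingers":255},{"dx":0,"dy":0.0005,"dz":0,"ax":0,"ay":0,"az":0,"fingers":255},{"dx":0,"dy":0.0005,"dz":0,"ax":0,"ay":0,"az":0,"fingers":255},{"dx":0,"dy":0.0005,"dz":0,"ax":0,"ay":0,"az":0,"fingers":255},{"dx":0,"dy":0,"dz":0,"ax":0,"ay":0,"az":0,"fingers":255}]'|grep -E 'ee_pos|wrist'
python3 -m handwheel '[{"dx":0,"dy":0.0005,"dz":0,"ax":0,"ay":0,"az":0,"fingers":255},{"dx":0,"dy":0,"dz":0,"ax":0,"ay":0,"az":0,"fingers":255}]'|grep -E 'ee_pos|wrist'
python3 -m handwheel '[{"dx":0,"dy":0.0005,"dz":0,"ax":0,"ay":0,"az":0,"fingers":255},{"dx":0,"dy":0,"dz":0,"ax":0,"ay":0,"az":0,"fingers":255}]'|grep -E 'ee_pos|wrist'
```

```text
ee_pos: [0.5905, 0.0362, 0.0471]
wrist_force: [0.4, -1.9, 1.4]
ee_pos: [0.5904, 0.0368, 0.0471]
wrist_force: [0.1, -2.5, 1.6]
ee_pos: [0.5902, 0.0373, 0.0471]
wrist_force: [0.3, -2.3, 3.9]
```

```bash
python3 -c "
from station import telemetry as t; s=t.get_state(); print(s['ft_torque'],s['wrist_force'],s['orientation'])"
```

```text
[-0.66018334 -0.22881714 -0.01390176] [ 0.28400842 -2.26071809  3.9453112 ] [[-9.90876216e-01 -1.34774920e-01  2.14061490e-04]
 [-1.34774910e-01  9.90876238e-01  6.00261465e-05]
 [-2.20198463e-04  3.06283628e-05 -9.99999975e-01]]
```

```bash
python3 -m handwheel '[{"dx":0,"dy":0.0004,"dz":-0.0003,"ax":0,"ay":0,"az":0,"fingers":255},{"dx":0,"dy":0,"dz":0,"ax":0,"ay":0,"az":0,"fingers":255}]'|grep -E 'ee_pos|wrist'
python3 -m handwheel '[{"dx":0,"dy":0.0004,"dz":0,"ax":0,"ay":0,"az":0,"fingers":255},{"dx":0,"dy":0,"dz":0,"ax":0,"ay":0,"az":0,"fingers":255}]'|grep -E 'ee_pos|wrist'
python3 -m handwheel '[{"dx":0,"dy":0.0004,"dz":0,"ax":0,"ay":0,"az":0,"fingers":255},{"dx":0,"dy":0,"dz":0,"ax":0,"ay":0,"az":0,"fingers":255}]'|grep -E 'ee_pos|wrist'
```

```text
ee_pos: [0.5899, 0.0377, 0.0471]
wrist_force: [1.5, -1.1, -2.3]
ee_pos: [0.5899, 0.0378, 0.0472]
wrist_force: [1.6, -3.4, -2.7]
ee_pos: [0.5899, 0.0378, 0.0472]
wrist_force: [0.6, -5.6, -2.8]
```

```bash
python3 -m handwheel '[{"dx":-0.001,"dy":-0.0002,"dz":0,"ax":0,"ay":0,"az":0,"fingers":255},{"dx":-0.001,"dy":0,"dz":0,"ax":0,"ay":0,"az":0,"fingers":255},{"dx":-0.001,"dy":0,"dz":0,"ax":0,"ay":0,"az":0,"fingers":255},{"dx":-0.001,"dy":0,"dz":0,"ax":0,"ay":0,"az":0,"fingers":255},{"dx":-0.001,"dy":0,"dz":0,"ax":0,"ay":0,"az":0,"fingers":255},{"dx":-0.0005,"dy":0,"dz":0,"ax":0,"ay":0,"az":0,"fingers":255},{"dx":0,"dy":0,"dz":0,"ax":0,"ay":0,"az":0,"fingers":255}]'|grep -E 'ee_pos|wrist'
python3 -m handwheel '[{"dx":-0.0005,"dy":0,"dz":0,"ax":0,"ay":0,"az":0,"fingers":255},{"dx":-0.0005,"dy":0,"dz":0,"ax":0,"ay":0,"az":0,"fingers":255},{"dx":0,"dy":0,"dz":0,"ax":0,"ay":0,"az":0,"fingers":255}]'|grep -E 'ee_pos|wrist'
```

```text
ee_pos: [0.5947, 0.0385, 0.0472]
wrist_force: [-4.7, -6.6, 2.8]
ee_pos: [0.5956, 0.0386, 0.0472]
wrist_force: [-5.3, -5.4, 3.8]
```

```bash
python3 -m handwheel '[{"dx":0,"dy":-0.0003,"dz":-0.0003,"ax":0,"ay":0,"az":0,"fingers":255},{"dx":-0.0005,"dy":0,"dz":0,"ax":0,"ay":0,"az":0,"fingers":255},{"dx":0,"dy":0,"dz":0,"ax":0,"ay":0,"az":0,"fingers":255}]'|grep -E 'ee_pos|wrist'
python3 -m handwheel '[{"dx":-0.0005,"dy":0,"dz":0,"ax":0,"ay":0,"az":0,"fingers":255},{"dx":0,"dy":0,"dz":0,"ax":0,"ay":0,"az":0,"fingers":255}]'|grep -E 'ee_pos|wrist'
python3 -m handwheel '[{"dx":-0.0003,"dy":0,"dz":0,"ax":0,"ay":0,"az":0,"fingers":255},{"dx":0,"dy":0,"dz":0,"ax":0,"ay":0,"az":0,"fingers":255}]'|grep -E 'ee_pos|wrist'
```

```text
ee_pos: [0.5967, 0.0387, 0.0474]
wrist_force: [-1.8, -4.9, -3.1]
ee_pos: [0.5973, 0.0388, 0.0475]
wrist_force: [-1.3, -4.5, -3.9]
ee_pos: [0.5976, 0.0389, 0.0475]
wrist_force: [-1.6, -4.6, -4.6]
```

```bash
python3 -m handwheel '[{"dx":-0.0003,"dy":-0.0001,"dz":0.0001,"ax":0,"ay":0,"az":0,"fingers":255},{"dx":-0.0002,"dy":0,"dz":0,"ax":0,"ay":0,"az":0,"fingers":255},{"dx":0,"dy":0,"dz":0,"ax":0,"ay":0,"az":0,"fingers":255}]'|grep -E 'ee_pos|wrist'
python3 -m handwheel '[{"dx":-0.0003,"dy":0,"dz":0,"ax":0,"ay":0,"az":0,"fingers":255},{"dx":0,"dy":0,"dz":0,"ax":0,"ay":0,"az":0,"fingers":255}]'|grep -E 'ee_pos|wrist'
python3 -m handwheel '[{"dx":-0.0003,"dy":0,"dz":0,"ax":0,"ay":0,"az":0,"fingers":255},{"dx":0,"dy":0,"dz":0,"ax":0,"ay":0,"az":0,"fingers":255}]'|grep -E 'ee_pos|wrist'
```

```text
ee_pos: [0.5983, 0.0389, 0.0475]
wrist_force: [-2.1, -3.9, -4.6]
ee_pos: [0.5986, 0.039, 0.0475]
wrist_force: [-2.3, -5.0, -3.9]
ee_pos: [0.5989, 0.039, 0.0475]
wrist_force: [-1.3, -4.5, -3.5]
```

```bash
python3 -m handwheel '[{"dx":-0.0003,"dy":0,"dz":0.0001,"ax":0,"ay":0,"az":0,"fingers":255},{"dx":0,"dy":0,"dz":0,"ax":0,"ay":0,"az":0,"fingers":255}]'|grep -E 'ee_pos|wrist'
python3 -m handwheel '[{"dx":-0.0003,"dy":0,"dz":0,"ax":0,"ay":0,"az":0,"fingers":255},{"dx":0,"dy":0,"dz":0,"ax":0,"ay":0,"az":0,"fingers":255}]'|grep -E 'ee_pos|wrist'
python3 -m handwheel '[{"dx":-0.0003,"dy":0,"dz":0,"ax":0,"ay":0,"az":0,"fingers":255},{"dx":0,"dy":0,"dz":0,"ax":0,"ay":0,"az":0,"fingers":255}]'|grep -E 'ee_pos|wrist'
```

```text
ee_pos: [0.5992, 0.0391, 0.0474]
wrist_force: [-2.0, -4.4, -3.7]
ee_pos: [0.5995, 0.0391, 0.0475]
wrist_force: [-2.6, -4.7, -3.4]
ee_pos: [0.5998, 0.0392, 0.0475]
wrist_force: [-2.0, -5.2, -3.2]
```

```bash
python3 -m handwheel '[{"dx":-0.0003,"dy":-0.0001,"dz":0,"ax":0,"ay":0,"az":0,"fingers":255},{"dx":0,"dy":0,"dz":0,"ax":0,"ay":0,"az":0,"fingers":255}]'|grep -E 'ee_pos|wrist'
python3 -m handwheel '[{"dx":-0.0003,"dy":0,"dz":0,"ax":0,"ay":0,"az":0,"fingers":255},{"dx":0,"dy":0,"dz":0,"ax":0,"ay":0,"az":0,"fingers":255}]'|grep -E 'ee_pos|wrist'
python3 -m handwheel '[{"dx":-0.0003,"dy":0,"dz":0,"ax":0,"ay":0,"az":0,"fingers":255},{"dx":0,"dy":0,"dz":0,"ax":0,"ay":0,"az":0,"fingers":255}]'|grep -E 'ee_pos|wrist'
```

```text
ee_pos: [0.6002, 0.0392, 0.0475]
wrist_force: [-2.2, -4.2, -3.4]
ee_pos: [0.6005, 0.0393, 0.0475]
wrist_force: [-3.4, -3.9, -3.1]
ee_pos: [0.6007, 0.0393, 0.0474]
wrist_force: [-2.4, -2.7, -3.6]
```

```bash
python3 -m handwheel '[{"dx":-0.0003,"dy":0,"dz":0,"ax":0,"ay":0,"az":0,"fingers":255},{"dx":0,"dy":0,"dz":0,"ax":0,"ay":0,"az":0,"fingers":255}]'|grep -E 'ee_pos|wrist'
python3 -m handwheel '[{"dx":-0.0003,"dy":0,"dz":0,"ax":0,"ay":0,"az":0,"fingers":255},{"dx":0,"dy":0,"dz":0,"ax":0,"ay":0,"az":0,"fingers":255}]'|grep -E 'ee_pos|wrist'
python3 -m handwheel '[{"dx":-0.0003,"dy":0,"dz":0,"ax":0,"ay":0,"az":0,"fingers":255},{"dx":0,"dy":0,"dz":0,"ax":0,"ay":0,"az":0,"fingers":255}]'|grep -E 'ee_pos|wrist'
```

```text
ee_pos: [0.6008, 0.0393, 0.0474]
wrist_force: [-3.3, -4.7, -0.3]
ee_pos: [0.6008, 0.0393, 0.0474]
wrist_force: [-5.9, -5.5, 1.0]
ee_pos: [0.6008, 0.0393, 0.0474]
wrist_force: [-7.7, -5.0, 1.5]
```

```bash
python3 -c "
from station import telemetry as t; s=t.get_state(); print(s['ft_torque'])"
python3 -m handwheel '[{"dx":0.0003,"dy":-0.0002,"dz":0,"ax":0,"ay":0,"az":0,"fingers":150},{"dx":0,"dy":0,"dz":0,"ax":0,"ay":0,"az":0,"fingers":150},{"dx":0,"dy":0,"dz":0,"ax":0,"ay":0,"az":0,"fingers":150},{"dx":0,"dy":0,"dz":0,"ax":0,"ay":0,"az":0,"fingers":150}]' 20
python3 - <<'E'
from bd import *
c,W,H,S=board("pics/w5.png");np.savez("w5.npz",**c);Z=W[...,2]
yaw=np.radians(7.75);Rh=np.array([[np.cos(yaw),-np.sin(yaw)],[np.sin(yaw),np.cos(yaw)]])
h=(W[...,:2]-[574.6,37.0])@Rh
m=(Z>17.5)&(Z<22)&(np.abs(h[...,0])<60)&(h[...,1]>35)&(h[...,1]<60);print("stop",m.sum(),h[m].min(0),h[m].max(0))
b=(((H>40)&(H<85))|((H<14)&(S>110)))&(S>90)&(Z>12)&(Z<19.5)&(np.abs(h[...,1])<50)
print("board",b.sum(),h[b].min(0),h[b].max(0))
for x in(-55,-30,0,30,50):
  q=h[b&(abs(h[...,0]-x)<3)][:,1]; r=h[m&(abs(h[...,0]-x)<3)][:,1]; print(x,len(q) and q.max(),len(r) and (r.min(),r.max()))
E
```

```text
[-1.04682992  1.57101634  0.2604247 ]
t: 20.75
ee_pos: [0.6016, 0.0395, 0.0476]
orientation: [[-0.991, -0.135, 0.001], [-0.135, 0.991, 0.001], [-0.001, 0.0, -1.0]]
wrist_force: [0.6, 0.6, 0.3]
finger_gap: 0.0352
grasp_force: 0.0
stop 2793 [-54.58516593  35.02238513] [46.36578726 45.51735502]
board 25312 [-58.44584107 -40.91561461] [82.17894011 39.29291823]
-55 39.29291823230652 (np.float64(35.09149977532216), np.float64(45.01814598071981))
-30 38.783229307916805 (np.float64(37.17487831346899), np.float64(45.307956729709))
0 38.784749866051214 (np.float64(35.02238513189605), np.float64(45.14376219045447))
30 39.01423226187785 (np.float64(35.3129398504521), np.float64(45.306556550188546))
50 19.580624429330573 0
```

View pics/w5.png

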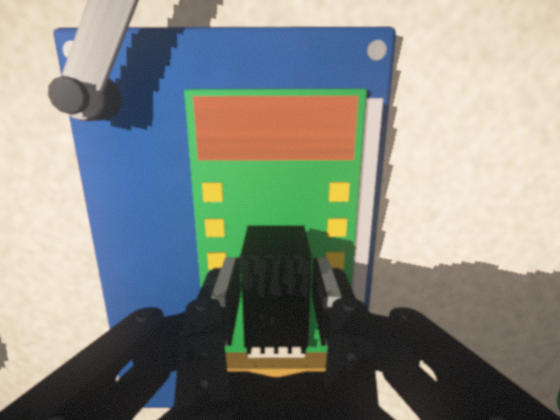

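The board's edge at (366,92) lies along the side stop, with no blue showing between them, and the copper is at (275,128). Next is a light nudge towards the stop with the open fingers, to settle any yaw.

```bash
python3 -m handwheel '[{"dx":0.0008,"dy":0.0015,"dz":-0.001,"ax":0,"ay":0,"az":0,"fingers":150},{"dx":0,"dy":0.001,"dz":0,"ax":0,"ay":0,"az":0,"fingers":150},{"dx":0,"dy":0.0005,"dz":0,"ax":0,"ay":0,"az":0,"fingers":150},{"dx":0,"dy":0,"dz":0,"ax":0,"ay":0,"az":0,"fingers":150}]'|grep -E 'ee_pos|wrist'
python3 -m handwheel '[{"dx":0,"dy":0.0004,"dz":0,"ax":0,"ay":0,"az":0,"fingers":150},{"dx":0,"dy":0,"dz":0,"ax":0,"ay":0,"az":0,"fingers":150}]'|grep -E 'ee_pos|wrist'
python3 -m handwheel '[{"dx":0,"dy":0.0004,"dz":0,"ax":0,"ay":0,"az":0,"fingers":150},{"dx":0,"dy":0,"dz":0,"ax":0,"ay":0,"az":0,"fingers":150}]'|grep -E 'ee_pos|wrist'
python3 -m handwheel '[{"dx":0,"dy":0.0004,"dz":0,"ax":0,"ay":0,"az":0,"fingers":150},{"dx":0,"dy":0,"dz":0,"ax":0,"ay":0,"az":0,"fingers":150}]'|grep -E 'ee_pos|wrist'
```

```text
ee_pos: [0.6001, 0.0421, 0.0485]
wrist_force: [0.1, -0.6, -0.9]
ee_pos: [0.6001, 0.0424, 0.0484]
wrist_force: [0.2, 0.5, 0.5]
ee_pos: [0.6, 0.0427, 0.0484]
wrist_force: [0.2, -0.6, -0.7]
ee_pos: [0.6, 0.0428, 0.0484]
wrist_force: [0.3, -3.4, 0.1]
```

```bash
python3 -m handwheel '[{"dx":0,"dy":-0.0042,"dz":0,"ax":0,"ay":0,"az":0,"fingers":150},{"dx":0,"dy":0,"dz":-0.02,"ax":0,"ay":0,"az":0,"fingers":150},{"dx":0,"dy":0,"dz":-0.04,"ax":0,"ay":0,"az":0,"fingers":150},{"dx":0.017,"dy":0,"dz":0,"ax":0,"ay":0,"az":0,"fingers":255},{"dx":0.02,"dy":0,"dz":0,"ax":0,"ay":0,"az":0,"fingers":255},{"dx":0,"dy":0,"dz":0,"ax":0,"ay":0,"az":0,"fingers":255},{"dx":0,"dy":0,"dz":0,"ax":0,"ay":0,"az":0,"fingers":255}]'
python3 -m handwheel '[{"dx":0,"dy":0,"dz":0.02,"ax":0,"ay":0,"az":0,"fingers":255},{"dx":0,"dy":0,"dz":0.02,"ax":0,"ay":0,"az":0,"fingers":255},{"dx":0,"dy":0,"dz":0.018,"ax":0,"ay":0,"az":0,"fingers":255},{"dx":-0.001,"dy":0,"dz":0,"ax":0,"ay":0,"az":0,"fingers":255},{"dx":-0.0005,"dy":0,"dz":0,"ax":0,"ay":0,"az":0,"fingers":255},{"dx":0,"dy":0,"dz":0,"ax":0,"ay":0,"az":0,"fingers":255}]'
```

```text
t: 22.5
ee_pos: [0.5643, 0.0339, 0.1097]
orientation: [[-0.991, -0.135, 0.001], [-0.135, 0.991, -0.0], [-0.001, -0.0, -1.0]]
wrist_force: [0.3, -0.6, 0.2]
finger_gap: -0.0
grasp_force: 0.0
t: 23.1
ee_pos: [0.5661, 0.0346, 0.0513]
orientation: [[-0.991, -0.135, 0.001], [-0.135, 0.991, 0.0], [-0.001, 0.0, -1.0]]
wrist_force: [0.5, -0.1, -0.7]
finger_gap: 0.0003
grasp_force: 0.0
```

```bash
python3 -m handwheel '[{"dx":-0.0004,"dy":0,"dz":0,"ax":0,"ay":0,"az":0,"fingers":255},{"dx":-0.0004,"dy":0,"dz":0,"ax":0,"ay":0,"az":0,"fingers":255},{"dx":0,"dy":0,"dz":0,"ax":0,"ay":0,"az":0,"fingers":255}]'|grep -E 'ee_pos|wrist'
python3 -m handwheel '[{"dx":-0.0004,"dy":0,"dz":0,"ax":0,"ay":0,"az":0,"fingers":255},{"dx":0,"dy":0,"dz":0,"ax":0,"ay":0,"az":0,"fingers":255}]'|grep -E 'ee_pos|wrist'
python3 -m handwheel '[{"dx":-0.0004,"dy":0,"dz":0,"ax":0,"ay":0,"az":0,"fingers":255},{"dx":0,"dy":0,"dz":0,"ax":0,"ay":0,"az":0,"fingers":255}]'|grep -E 'ee_pos|wrist'
python3 -m handwheel '[{"dx":-0.0004,"dy":0,"dz":0,"ax":0,"ay":0,"az":0,"fingers":255},{"dx":0,"dy":0,"dz":0,"ax":0,"ay":0,"az":0,"fingers":255}]'|grep -E 'ee_pos|wrist'
```

```text
ee_pos: [0.5664, 0.0342, 0.0508]
wrist_force: [0.3, -0.4, -0.6]
ee_pos: [0.5666, 0.0344, 0.0505]
wrist_force: [0.2, -0.1, 0.1]
ee_pos: [0.567, 0.0344, 0.0504]
wrist_force: [0.7, -0.6, -0.6]
ee_pos: [0.5674, 0.0345, 0.0504]
wrist_force: [0.2, -0.7, 0.1]
```

```bash
python3 -m handwheel '[{"dx":-0.0005,"dy":0,"dz":0,"ax":0,"ay":0,"az":0,"fingers":255},{"dx":0,"dy":0,"dz":0,"ax":0,"ay":0,"az":0,"fingers":255}]'|grep -E 'ee_pos|wrist'
python3 -m handwheel '[{"dx":-0.0005,"dy":0,"dz":0,"ax":0,"ay":0,"az":0,"fingers":255},{"dx":0,"dy":0,"dz":0,"ax":0,"ay":0,"az":0,"fingers":255}]'|grep -E 'ee_pos|wrist'
python3 -m handwheel '[{"dx":-0.0005,"dy":0,"dz":0,"ax":0,"ay":0,"az":0,"fingers":255},{"dx":0,"dy":0,"dz":0,"ax":0,"ay":0,"az":0,"fingers":255}]'|grep -E 'ee_pos|wrist'
```

```text
ee_pos: [0.5679, 0.0346, 0.0504]
wrist_force: [-0.2, 0.3, 1.1]
ee_pos: [0.5682, 0.0346, 0.0504]
wrist_force: [-1.2, 0.5, 1.2]
ee_pos: [0.5683, 0.0346, 0.0503]
wrist_force: [-5.2, -0.6, 4.1]
```

Stalled at 5 N, so the board is home on both sides. I'm going back to the knob.

```bash
python3 -m handwheel '[{"dx":0.005,"dy":0,"dz":0,"ax":0,"ay":0,"az":0,"fingers":255},{"dx":0,"dy":0,"dz":-0.03,"ax":0,"ay":0,"az":0,"fingers":255},{"dx":0,"dy":0,"dz":-0.04,"ax":0,"ay":0,"az":0,"fingers":255},{"dx":0.02,"dy":-0.006,"dz":-0.03,"ax":0,"ay":0,"az":0,"fingers":0},{"dx":0.025,"dy":-0.008,"dz":0,"ax":0,"ay":0,"az":0,"fingers":0},{"dx":0.025,"dy":-0.008,"dz":0,"ax":0,"ay":0,"az":0,"fingers":0},{"dx":0.025,"dy":-0.008,"dz":0,"ax":0,"ay":0,"az":0,"fingers":0},{"dx":0.023,"dy":-0.006,"dz":0,"ax":0,"ay":0,"az":0,"fingers":0}]'
python3 -m handwheel '[{"dx":0,"dy":0,"dz":0,"ax":0,"ay":0,"az":0.1,"fingers":0},{"dx":0,"dy":0,"dz":0,"ax":0,"ay":0,"az":0.1,"fingers":0},{"dx":0,"dy":0,"dz":0,"ax":0,"ay":0,"az":0.1,"fingers":0},{"dx":0,"dy":0,"dz":0,"ax":0,"ay":0,"az":0.1,"fingers":0},{"dx":0,"dy":0,"dz":0,"ax":0,"ay":0,"az":0.106,"fingers":0},{"dx":0,"dy":0,"dz":0,"ax":0,"ay":0,"az":0,"fingers":0},{"dx":0,"dy":0,"dz":0,"ax":0,"ay":0,"az":0,"fingers":0}]'
python3 - <<'E'
from bd import *
from station import telemetry
c,W,H,S=board("pics/w6.png");Z=W[...,2];np.savez("w6.npz",**c)
t=np.array(telemetry.get_state()["ee_pos"])*1000;print(t)
m=(Z>62)&(Z<75)&((H<8)|(H>172))&(S>140)&(np.hypot(W[...,0]-451,W[...,1]+18)<40)
q=W[m];print("knob",len(q),cv2.minEnclosingCircle(q[:,:2].astype(np.float32)))
c=optics.camera("top");W=world(c,*np.meshgrid(np.arange(560),np.arange(420)))*1000;np.savez("t6.npz",**c)
yaw=np.radians(7.75);Rh=np.array([[np.cos(yaw),-np.sin(yaw)],[np.sin(yaw),np.cos(yaw)]]);h=(W[...,:2]-[574.6,37])@Rh;Z=W[...,2]
m=(Z>40)&(Z<60)&(np.abs(h[...,0]-25)<40)&(np.abs(h[...,1])<30);q=h[m];print("sink",m.sum(),cv2.minAreaRect(q.astype(np.float32)) if m.sum() else 0)
E
```

```text
t: 25.4
ee_pos: [0.4506, -0.0182, 0.1504]
orientation: [[-0.991, -0.134, 0.0], [-0.134, 0.991, -0.001], [-0.0, -0.001, -1.0]]
wrist_force: [-0.9, 0.3, -0.2]
finger_gap: 0.0725
grasp_force: 0.0
t: 26.1
ee_pos: [0.4517, -0.0175, 0.1505]
orientation: [[-0.933, 0.359, 0.0], [0.359, 0.933, -0.0], [-0.0, -0.0, -1.0]]
wrist_force: [-1.0, -0.9, 0.4]
finger_gap: 0.0855
grasp_force: 0.0
[451.74232505 -17.51270645 150.45460979]
knob 480 ((451.2874755859375, -18.4877986907959), 8.608280181884766)
sink 62 ((37.363800048828125, -1.067326545715332), (19.52718162536621, 27.09657096862793), 3.4390242099761963)
```

The knob is within 1 mm of plan. With the fence felt at about 81 mm, the copper strip lies at holder x of roughly -56 to -28. The clip therefore has to come back to a swing of about -0.165 for the pad to land mid-strip. I'm gripping and lifting.

```bash
python3 -m handwheel '[{"dx":0,"dy":-0.001,"dz":0.03,"ax":0,"ay":0,"az":0,"fingers":0},{"dx":0,"dy":0,"dz":0.035,"ax":0,"ay":0,"az":0,"fingers":0},{"dx":0,"dy":0,"dz":0.028,"ax":0,"ay":0,"az":0,"fingers":60},{"dx":0,"dy":0,"dz":0,"ax":0,"ay":0,"az":0,"fingers":255},{"dx":0,"dy":0,"dz":0,"ax":0,"ay":0,"az":0,"fingers":255},{"dx":0,"dy":0,"dz":0,"ax":0,"ay":0,"az":0,"fingers":255},{"dx":0,"dy":0,"dz":0,"ax":0,"ay":0,"az":0,"fingers":255},{"dx":0,"dy":0,"dz":0,"ax":0,"ay":0,"az":0,"fingers":255}]' 40
python3 -m handwheel '[{"dx":-0.0007,"dy":0,"dz":-0.002,"ax":0,"ay":0,"az":0,"fingers":255},{"dx":-0.0007,"dy":0,"dz":-0.002,"ax":0,"ay":0,"az":0,"fingers":255},{"dx":-0.0007,"dy":0,"dz":-0.002,"ax":0,"ay":0,"az":0,"fingers":255},{"dx":-0.0008,"dy":0,"dz":-0.002,"ax":0,"ay":0,"az":0,"fingers":255},{"dx":-0.0008,"dy":0,"dz":-0.002,"ax":0,"ay":0,"az":0,"fingers":255},{"dx":0,"dy":0,"dz":0,"ax":0,"ay":0,"az":0,"fingers":255}]'
```

```text
t: 27.0
ee_pos: [0.452, -0.0187, 0.0585]
orientation: [[-0.932, 0.363, 0.002], [0.363, 0.932, -0.0], [-0.002, 0.0, -1.0]]
wrist_force: [-2.1, 0.1, 4.6]
finger_gap: 0.0172
grasp_force: 39.0
t: 27.6
ee_pos: [0.4549, -0.0199, 0.0676]
orientation: [[-0.932, 0.363, -0.0], [0.363, 0.932, 0.0], [0.0, -0.0, -1.0]]
wrist_force: [3.4, -0.8, -10.0]
finger_gap: 0.017
grasp_force: 39.2
```

Run:
```python
from bd import *
c,W,H,S=board("pics/w7.png");Z=W[...,2];np.savez("w7.npz",**c)
p=np.array([529.9,-49.85]);d=np.array([-.929,.371]);n=np.array([-.371,-.929])
r=(W[...,:2]-p)@d;l=(W[...,:2]-p)@n
m=(r>12)&(r<70)&(abs(l)<7)&(Z>20)&(Z<50)
a=np.polyfit(r[m],Z[m],1);print(m.sum(),a,"leaf",np.arctan(a[0]))
```

```text
848 [ 0.09004955 28.31536221] leaf 0.08980732173016816
```

```bash
python3 -m handwheel '[{"dx":-0.0003,"dy":0,"dz":-0.001,"ax":0,"ay":0,"az":0,"fingers":255},{"dx":-0.0003,"dy":0,"dz":-0.001,"ax":0,"ay":0,"az":0,"fingers":255},{"dx":-0.00015,"dy":0.0049,"dz":0,"ax":0,"ay":0,"az":0.061,"fingers":255},{"dx":-0.00015,"dy":0.0049,"dz":0,"ax":0,"ay":0,"az":0.061,"fingers":255},{"dx":-0.00015,"dy":0.0049,"dz":0,"ax":0,"ay":0,"az":0.061,"fingers":255},{"dx":-0.00015,"dy":0.0049,"dz":0,"ax":0,"ay":0,"az":0.061,"fingers":255},{"dx":0,"dy":0,"dz":0,"ax":0,"ay":0,"az":0,"fingers":255}]'
python3 - <<'E'
from bd import *
from station import telemetry
c,W,H,S=board();Z=W[...,2]
t=np.array(telemetry.get_state()["ee_pos"])*1000
p=np.array([529.9,-49.85]);d=(t[:2]-p);print(t,np.linalg.norm(d),np.degrees(np.arctan2(d[1],d[0]))-97.75);d/=np.linalg.norm(d);n=np.array([-d[1],d[0]])
r=(W[...,:2]-p)@d;l=(W[...,:2]-p)@n
m=(r>12)&(r<70)&(abs(l)<6)&(Z>22)&(Z<50)
a=np.polyfit(r[m],Z[m],1);print(m.sum(),a,"leaf",np.arctan(a[0]))
E
```

```text
t: 28.35
ee_pos: [0.4653, -0.0026, 0.0696]
orientation: [[-0.816, 0.579, 0.001], [0.579, 0.816, -0.0], [-0.001, 0.0, -1.0]]
wrist_force: [6.7, -3.3, -12.1]
finger_gap: 0.0165
grasp_force: 39.4
[465.13676982  -2.82875395  69.50914163] 80.03295298167609 46.26853072986489
629 [ 0.1110939  28.35687728] leaf 0.11064022135427314
```

```bash
python3 -m handwheel '[{"dx":-0.00014,"dy":0.0049,"dz":0,"ax":0,"ay":0,"az":0.061,"fingers":255},{"dx":-0.00014,"dy":0.0049,"dz":0,"ax":0,"ay":0,"az":0.061,"fingers":255},{"dx":-0.00014,"dy":0.0049,"dz":0,"ax":0,"ay":0,"az":0.061,"fingers":255},{"dx":-0.00014,"dy":0.0049,"dz":0,"ax":0,"ay":0,"az":0.061,"fingers":255},{"dx":-0.00014,"dy":0.0049,"dz":0,"ax":0,"ay":0,"az":0.061,"fingers":255},{"dx":-0.00014,"dy":0.0049,"dz":0,"ax":0,"ay":0,"az":0.061,"fingers":255},{"dx":-0.00014,"dy":0.0049,"dz":0,"ax":0,"ay":0,"az":0.061,"fingers":255},{"dx":-0.00014,"dy":0.0049,"dz":0,"ax":0,"ay":0,"az":0.061,"fingers":255}]'|grep -E 'ee|wrist|gap'
python3 -m handwheel '[{"dx":-0.00014,"dy":0.0049,"dz":0,"ax":0,"ay":0,"az":0.061,"fingers":255},{"dx":-0.00014,"dy":0.0049,"dz":0,"ax":0,"ay":0,"az":0.061,"fingers":255},{"dx":0,"dy":0,"dz":0,"ax":0,"ay":0,"az":0,"fingers":255}]'|grep -E 'ee|wrist|gap'
python3 - <<'E'
from bd import *
from station import telemetry
c,W,H,S=board("pics/w8.png");Z=W[...,2]
t=np.array(telemetry.get_state()["ee_pos"])*1000
p=np.array([529.9,-49.85]);d=(t[:2]-p);print(t,np.linalg.norm(d),np.radians(np.degrees(np.arctan2(d[1],d[0]))-97.75));d/=np.linalg.norm(d);n=np.array([-d[1],d[0]])
r=(W[...,:2]-p)@d;l=(W[...,:2]-p)@n
m=(r>12)&(r<70)&(abs(l)<6)&(Z>22)&(Z<50)
a=np.polyfit(r[m],Z[m],1);print(m.sum(),a,"leaf",np.arctan(a[0]))
E
```

```text
ee_pos: [0.4944, 0.0219, 0.0694]
wrist_force: [6.8, -6.9, -11.9]
finger_gap: 0.0168
ee_pos: [0.5037, 0.0258, 0.0694]
wrist_force: [6.1, -6.7, -11.8]
finger_gap: 0.0171
[503.4967444   25.83050052  69.35624574] 80.15403960938987 0.2004118268886223
643 [ 0.11220824 28.28456855] leaf 0.11174084013381211
```

```bash
python3 -m handwheel '[{"dx":-0.00014,"dy":0.0049,"dz":0,"ax":0,"ay":0,"az":0.061,"fingers":255},{"dx":-0.00014,"dy":0.0049,"dz":0,"ax":0,"ay":0,"az":0.061,"fingers":255},{"dx":-0.00014,"dy":0.0049,"dz":0,"ax":0,"ay":0,"az":0.061,"fingers":255},{"dx":-0.00014,"dy":0.0049,"dz":0,"ax":0,"ay":0,"az":0.061,"fingers":255},{"dx":-0.00014,"dy":0.0049,"dz":0,"ax":0,"ay":0,"az":0.061,"fingers":255},{"dx":-0.00014,"dy":0.0049,"dz":0,"ax":0,"ay":0,"az":0.061,"fingers":255},{"dx":0,"dy":0,"dz":0,"ax":0,"ay":0,"az":0,"fingers":255}]'|grep -E 'ee|wrist|gap'
python3 - <<'E'
from bd import *
from station import telemetry
c,W,H,S=board("pics/w9.png");Z=W[...,2];np.savez("w9.npz",**c)
t=np.array(telemetry.get_state()["ee_pos"])*1000
p=np.array([529.9,-49.85]);d=(t[:2]-p);print(t,np.linalg.norm(d),np.radians(np.degrees(np.arctan2(d[1],d[0]))-97.75))
yaw=np.radians(7.75);Rh=np.array([[np.cos(yaw),-np.sin(yaw)],[np.sin(yaw),np.cos(yaw)]]);h=(W[...,:2]-[574.6,37])@Rh
m=(((H>40)&(H<85))|((H<14)))&(S>110)&(Z>13)&(Z<19.5)&(np.abs(h[...,1])<48)&(h[...,0]>-80)&(h[...,0]<90);q=h[m];print("board",m.sum(),q.min(0),q.max(0),cv2.minAreaRect(q.astype(np.float32)))
m2=m&(H<14);q=h[m2];print("copper",m2.sum(),np.percentile(q,[1,99],axis=0))
E
```

```text
ee_pos: [0.5317, 0.0308, 0.0691]
wrist_force: [1.3, -4.5, -8.7]
finger_gap: 0.0166
[531.51459859  30.78998115  69.13835453] 80.65614352476138 -0.15528265074434447
board 14798 [-58.81987339 -40.55510537] [81.82274831 39.81657948] ((11.559398651123047, -0.63824462890625), (140.533935546875, 80.18839263916016), 0.3253518342971802)
copper 2694 [[-54.82822151  -4.35704352]
 [-28.60478663  34.43675636]]
```

View pics/w9.png

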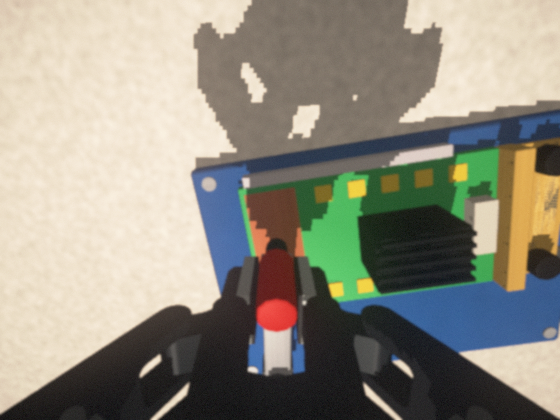

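The board sits tight against the stop and the fence face at (500,215). The pad at (277,245) is above the copper. I'm lowering the clip.

```bash
python3 -m handwheel '[{"dx":0.0004,"dy":0,"dz":0.0012,"ax":0,"ay":0,"az":0,"fingers":255},{"dx":0.0004,"dy":0,"dz":0.0012,"ax":0,"ay":0,"az":0,"fingers":255},{"dx":0.0004,"dy":0,"dz":0.0012,"ax":0,"ay":0,"az":0,"fingers":255},{"dx":0.0004,"dy":0,"dz":0.001,"ax":0,"ay":0,"az":0,"fingers":255},{"dx":0.0002,"dy":0,"dz":0.0006,"ax":0,"ay":0,"az":0,"fingers":255},{"dx":0,"dy":0,"dz":0,"ax":0,"ay":0,"az":0,"fingers":255}]'|grep -E 'ee|wrist|gap'
python3 -m handwheel '[{"dx":0.0001,"dy":0,"dz":0.0004,"ax":0,"ay":0,"az":0,"fingers":255},{"dx":0,"dy":0,"dz":0,"ax":0,"ay":0,"az":0,"fingers":255}]'|grep -E 'ee|wrist|gap'
```

```text
ee_pos: [0.5318, 0.0331, 0.0643]
wrist_force: [-1.5, -4.3, -0.7]
finger_gap: 0.0167
ee_pos: [0.5319, 0.0332, 0.0641]
wrist_force: [-2.4, -3.4, 3.6]
finger_gap: 0.0164
```

```bash
python3 -m handwheel '[{"dx":0,"dy":0,"dz":-0.0002,"ax":0,"ay":0,"az":0,"fingers":150},{"dx":0,"dy":0,"dz":0,"ax":0,"ay":0,"az":0,"fingers":150},{"dx":0,"dy":0,"dz":0,"ax":0,"ay":0,"az":0,"fingers":150},{"dx":0,"dy":0,"dz":-0.02,"ax":0,"ay":0,"az":0,"fingers":150},{"dx":0,"dy":0,"dz":-0.04,"ax":0,"ay":0,"az":0,"fingers":150},{"dx":0,"dy":0,"dz":-0.04,"ax":0,"ay":0,"az":0,"fingers":150},{"dx":0,"dy":0,"dz":-0.04,"ax":0,"ay":0,"az":0,"fingers":150},{"dx":-0.03,"dy":0,"dz":-0.02,"ax":0,"ay":0,"az":0,"fingers":0}]'
python3 -m handwheel '[{"dx":-0.03,"dy":0.03,"dz":0,"ax":0,"ay":0,"az":0,"fingers":0},{"dx":-0.03,"dy":0.03,"dz":0,"ax":0,"ay":0,"az":0,"fingers":0},{"dx":0,"dy":0,"dz":0,"ax":0,"ay":0,"az":0,"fingers":0},{"dx":0,"dy":0,"dz":0,"ax":0,"ay":0,"az":0,"fingers":0},{"dx":0,"dy":0,"dz":0,"ax":0,"ay":0,"az":0,"fingers":0}]'
python3 - <<'E'
from bd import *
c,W,H,S=board();Z=W[...,2];np.savez("w10.npz",**c)
yaw=np.radians(7.75);Rh=np.array([[np.cos(yaw),-np.sin(yaw)],[np.sin(yaw),np.cos(yaw)]]);h=(W[...,:2]-[574.6,37])@Rh
m=(((H>40)&(H<85))|((H<14)))&(S>110)&(Z>13)&(Z<19.5)&(np.abs(h[...,1])<48)&(h[...,0]>-80)&(h[...,0]<90);q=h[m];print("board",m.sum(),q.min(0),q.max(0),cv2.minAreaRect(q.astype(np.float32)))
k=(Z>60)&((H<8)|(H>172))&(S>140)&(abs(h[...,1])<40)&(h[...,0]<0);q=h[k];print("knob",k.sum(),cv2.minEnclosingCircle(q.astype(np.float32)) if k.sum() else 0,np.median(Z[k]) if k.sum() else 0)
f=(Z>25)&(Z<31)&(h[...,0]>60)&(abs(h[...,1])<40);print("fence",f.sum(),h[f].min(0) if f.sum() else 0)
u,v=[np.nonzero((abs(h[...,0]-20)<115)&(abs(h[...,1]+20)<85))[i] for i in(1,0)]
o=c["color"][max(v.min(),0):v.max(),max(u.min(),0):u.max()];s=min(780/o.shape[1],580/o.shape[0]);cv2.imwrite("pics/end.png",cv2.resize(o,None,fx=s,fy=s,interpolation=2))
E
```

```text
t: 31.9
ee_pos: [0.5325, 0.0069, 0.2277]
orientation: [[0.015, 1.0, 0.005], [1.0, -0.015, 0.002], [0.002, 0.005, -1.0]]
wrist_force: [2.0, -0.7, -0.3]
finger_gap: 0.0479
grasp_force: 0.0
t: 32.4
ee_pos: [0.5897, -0.0569, 0.2239]
orientation: [[0.019, 1.0, -0.0], [1.0, -0.019, 0.001], [0.001, -0.0, -1.0]]
wrist_force: [0.6, 1.3, 0.1]
finger_gap: 0.0854
grasp_force: 0.0
board 7711 [-58.81233012 -40.35635969] [81.41534477 39.78040227] ((11.27981948852539, -0.47882843017578125), (140.1085968017578, 79.93919372558594), 0.29647761583328247)
knob 426 ((-42.88492965698242, 1.8343195915222168), 8.757338523864746) 71.78435208993841
fence 2017 [ 62.71108758 -39.86234353]
```

View pics/end.png

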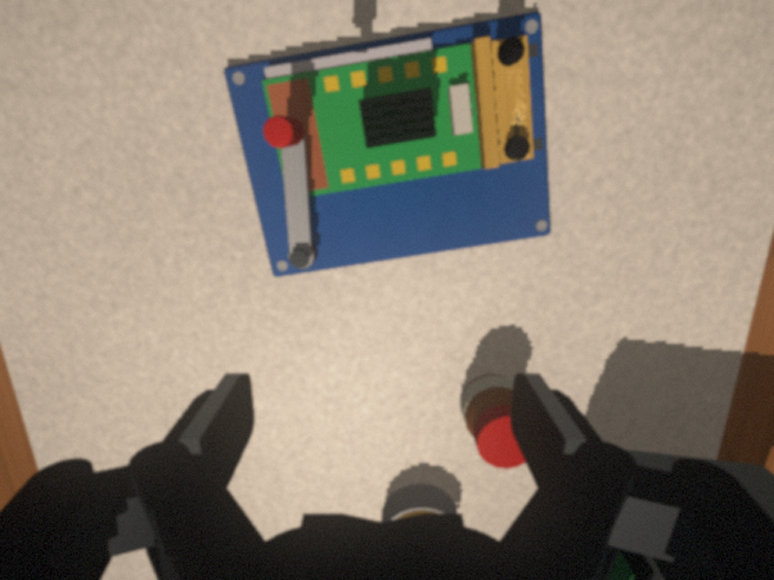

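The pad is down on the copper (knob top at 72 mm, knob at (282,131)), and the board meets the stop and the fence at (475,100). One last check: the board's yaw against the holder in the same image.

Run:
```python
from h import *
c=dict(np.load("w10.npz"));vv,uu=np.mgrid[0:420,0:560];W=world(c,uu,vv)*1000;Z=W[...,2]
hsv=cv2.cvtColor(c["color"],cv2.COLOR_BGR2HSV);H,S=hsv[...,0],hsv[...,1]
yaw=np.radians(7.75);Rh=np.array([[np.cos(yaw),-np.sin(yaw)],[np.sin(yaw),np.cos(yaw)]]);h=(W[...,:2]-[574.6,37])@Rh
b=(H>40)&(H<85)&(S>110)&(Z>13)&(Z<19.5)
st=(Z>17.3)&(Z<22)&(S<90)&(abs(h[...,0])<52)&(h[...,1]>37)&(h[...,1]<52)
x=np.arange(-45,75,6)
def edge(m,f,xs,w=3): 
    r=[(a,f(h[m&(abs(h[...,0]-a)<w)][:,1])) for a in xs if (m&(abs(h[...,0]-a)<w)).sum()>3]; r=np.array(r); p=np.polyfit(r[:,0],r[:,1],1); return np.degrees(p[0]),p[1]
print("board -y",edge(b,np.min,np.arange(-20,75,6)),"board +y",edge(b,np.max,np.arange(-20,45,6)))
if st.sum()>50: print("stop outer",edge(st,np.max,np.arange(-45,46,6)),st.sum())
base=(Z>6)&(Z<14)&(H>100)&(H<125);print("base -y",edge(base,np.min,np.arange(-70,115,8)))
```

```text
board -y (np.float64(0.10532749496452379), np.float64(-40.23194011583004)) board +y (np.float64(-0.6182709772426837), np.float64(38.09693855985441))
stop outer (np.float64(0.2044684617880041), np.float64(45.64534883183722)) 915
base -y (np.float64(0.1304197941415783), np.float64(-96.96455217247085))
```

Board, base and stop directions agree within about 0.1°, so the board is square and home.

```bash
python3 -c "
from station import order; print(order.hand_in())"
```

```text
the job is handed in; nothing more can be done
None
```

The job is handed in: the green board is home against both the side stop and the brass fence (felt at about x = 81 mm), and the clip's pad is down on its copper strip, at about 32 s on the robot's clock.

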